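# Rebuild the spacer stack on the spindle and lock it

### The job

Thread every ring spacer you find onto the upright spindle, flat, in order of size with the widest at the bottom and the narrowest on top; if one already on the spindle is not in its right place, take it off first and put it on in its turn. Then pull the locking pin, the one with the wide collar and black handle, out of the tool holder and push it fully home in the bore at the top of the spindle, and let go. Leave the tommy bar in the holder and everything else on the worktop where it is.

Things in the scene. Friction and masses are not known exactly. Their poses are not given: they have to be found in the camera images.
- spindle: upright hollow steel spindle fixed to the worktop (a thin dark disc marks its foot). Outer diameter 16 mm, top edge slightly tapered, top 54 mm above the worktop; open axial bore 12 mm wide down its whole length. Origin on its axis at worktop level, z up. Spacers threaded on it lie flat on the worktop or on one another.
- spacer_62: plain aluminium ring spacer, outer diameter 62 mm, bore 21 mm, 10 mm thick. Origin at the centre of the ring in its underside, z along its axis (up). Loose; may be absent, may start lying on the worktop or already threaded on the spindle.
- spacer_54: plain aluminium ring spacer, outer diameter 54 mm, bore 21 mm, 10 mm thick. Origin at the centre of the ring in its underside, z along its axis (up). Loose; may be absent, may start lying on the worktop or already threaded on the spindle.
- spacer_46: plain aluminium ring spacer, outer diameter 46 mm, bore 21 mm, 10 mm thick. Origin at the centre of the ring in its underside, z along its axis (up). Loose; may be absent, may start lying on the worktop or already threaded on the spindle.
- spacer_38: plain aluminium ring spacer, outer diameter 38 mm, bore 21 mm, 10 mm thick. Origin at the centre of the ring in its underside, z along its axis (up). Loose; may be absent, may start lying on the worktop or already threaded on the spindle.
- spacer_30: plain aluminium ring spacer, outer diameter 30 mm, bore 21 mm, 10 mm thick. Origin at the centre of the ring in its underside, z along its axis (up). Loose; may be absent, may start lying on the worktop or already threaded on the spindle.
- holder: wooden tool holder block fixed to the worktop, 46 x 110 mm, 55 mm high, with two upright 12 mm sockets 30 mm either side of its middle along its y axis. Origin at the centre of its underside, z up. The locking pin stands in one socket, a tommy bar in the other.
- locking_pin: locking pin, 110 mm long, 90 g: steel shank 6.5 mm thick with tapered tip, collar 26 mm across (50 to 55 mm from the tip), ribbed black handle 16 mm thick (55 to 110 mm). Origin at the tip, z along the axis toward the handle. It stands in the holder, collar on the block, tip 5 mm above the worktop. Fully home in the spindle its collar lies on the spindle's top, tip 4 mm above the worktop.
- tommy_bar: plain dark rod 9 mm thick with a ball end and a small shoulder 18 mm across, 115 mm high, standing in the other socket of the holder; not needed. Origin at its lower end, z up.
- tape_roll: roll of tape, 96 mm across, 25 mm high, lying flat; a bystander. Origin at the centre of its underside.
- petri_dish: clear petri dish, 88 mm across, 14 mm high; a bystander. Origin at the centre of its underside.
- coverslips: small white box, 41 x 53 x 22 mm; a bystander. Origin at the centre of its underside.
- lens: hand lens, 148 mm long (along its x), 62 mm wide, 13 mm high, lying; a bystander. Origin at the centre of its underside.
Things that resemble listed ones, but are neither listed nor needed, are in the scene too. Leave any orange or purple look-alike of the spacer_54 alone.

How it is judged:
By the outcome, as a careful person would: the job done as asked, in the order asked, and still so for the second after the job is handed in, with the robot touching nothing.
Of spacer_62, spacer_54, spacer_46, spacer_38, spacer_30 only 4 to 5 are there at a start; the rules pass over those that are not, and their reading is None.
At some moment in a run one of spacer_62, spacer_54, spacer_46, spacer_38, spacer_30 may be knocked a few centimetres aside while the robot is not near it.
It also fails if it takes over 208 s, if anything falls off the work surface, if the arm or the gripper's body presses on something with over 40 N, if the wrist force passes 120 N, or if a joint passes its speed limit or range.

### The arm

A 6-joint arm with a two-finger parallel gripper is mounted at the origin on a cart in front of the work surface, level with it; the furniture and walls round the work are solid. World frame = base frame: x ahead of the robot, y to its left, z up, the work surface at z = 0. Lengths are in m, angles in degrees, forces in N, time in s.
With the tool pointing down it reaches from about 0.3 to 0.75 m from the base axis. Payload 8.5 kg.
Tool frame: the origin (TCP) lies at the very end of the fingers, on their centre line; the grasp point (between the pads) lies 19 mm behind it (env.grip_point_offset is the distance from the TCP to the grasp point, in m); z points along the fingers, y is the direction in which the jaws open and shut (so a half turn about z gives the same grasp; the last joint's range is limited). The gripper opens to 85 mm and grips with 20 to 120 N. Pads are 22 mm wide; open, the fingers measure 114 mm over their backs; the gripper's body (76 mm by 85 mm) begins 54 mm behind the grasp point. The pads swing forward as they close: fully open they stand 13 mm farther back than shut.
Start: joints at [54.528, 21.807, 74.336, -0, 83.858, -12.336], TCP at [0.216, 0.506, 0.231] pointing down, gripper open.
Joint ranges: [-178.18, 178.18], [-50.72, 133.34], [12.68, 142.11], [-81.47, 261.47], [9.98, 163.14], [-165.26, 165.26]. Speed limits (degrees/s): [136.94, 136.94, 180, 180, 180, 180].

### API

Orientations are given as a 3x3 rotation matrix whose columns are the frame's x, y, z axes.
In Python, from rig import env gives the robot as it stands.
- The arm moves only by the tool move_arm, never from a script. Its argument "moves" is a list of rows, each a list of 4 numbers: the shift along the tool's x, y, z in mm, then the turn about the tool's z in rad. In form: [[tx, ty, tz, spin], ...]. A call has 1 to 20 rows; each row is the pose to reach, as a shift and turn from the pose commanded when the call began, along the tool's axes at that moment; what a row does not reach only later rows make up. A row lasts 1/10 s, in which the tool goes at most 50 mm and 8.59 degrees, less where a joint would pass 70% of its speed; a pose out of reach is approached as far as the arm can. A call with a gripper value outside its range is refused whole. "grip" is the closure, from 0 (fully open) to 1 (shut), set as the call begins (left out, the last holds). The fingers move at their own pace and stop on an object; "grip_force" is the grip in N (left out, the last holds). Time passes only in rows, so rows that repeat a pose let the fingers close. It gives the time, the measured TCP pose, the force and the opening at its end, in the units of the state.
- env.observe(): the state, without advancing time (a new reading comes with each control period).
- env.get_image(name): name is "side" or "top"; returns the picture (480x640x3 uint8, red, green, blue); there is no depth.
- env.get_calibration(name): a dict with "fovy" (degrees; the focal length in pixels is half the picture's height over the tangent of half this angle, whatever the lens; pixels are square), "cx", "cy" (the principal point, pixels), "extrinsics" (4x4, takes a point from world to camera coordinates). Camera axes: x right, y up, looking along -z (the intrinsics and any distortion apply to the point x, -y, -z); pixel columns grow to the right and rows downward; lengths in m; the calibration is good to about 2 mm. A picture is of the moment at which its call begins. get_calibration takes no time and is no camera call.
- env.close_job(): hands the job in, once; it reports no verdict.
Trained networks look in the newest picture that a camera, given by its name, has taken for a name from the list of things; names that differ only in an ending like _2 or _b are one class to them, and where a whole thing is asked for, a point or a joint stands for the part that bears it (a point fixed in the world has none). Each returns a list of dicts, best first, with "conf" (0 to 1); they miss things now and then, are a little off and sometimes report something else, mostly with a low value. They report only what shows in the picture. A call takes as long as a camera call. They do not tell look-alikes from the thing itself.
- env.silhouettes(camera, name): "region" (480x640 bool, what is visible of it) and "point" ([row, column] in pixels, amid what is visible of it).
- env.tip_of(camera, name): "point" ([row, column] in pixels: a listed point, or the origin of a listed thing).
The state is a dict: "time_s": time; "q": joint angles; "qvel": joint speeds; "joint_efforts": joint torques, N m; "position": TCP position; "tool_rot": TCP orientation; "ft_force": force on the tool from outside, world axes, zero at the start; "wrist_torque": the same for the moment, N m; "grip_width": finger opening in m.
Only numpy, scipy, OpenCV 4.12 (cv2) and the standard library are available. Lean on these libraries where they do the work, as an engineer would, in place of code of your own. Each camera call takes 0.05 s, during which the arm holds its last target.

## Working session

There is one attempt and no reset: what is moved stays moved. The work goes in short steps, Python scripts to look and compute and a tool call to move; the robot and the scene stay as the last step left them, time stands still between calls to the robot, and variables do not carry over. Pictures are saved under pics/ and viewed, and the job is handed in when it is done.

Besides the shell and the picture viewer there is one more tool, called after "Call:" by a JSON object that holds its "api" and its "payload". move_arm: Moves the arm, as the interface text tells. Its arguments: {"type":"object","properties":{"moves":{"type":"array"},"grip":{"type":"number"},"grip_force":{"type":"number"}},"required":["moves"]}

```bash
ls; mkdir -p pics; python3 - <<'E'
from rig import env
import cv2,json
for n in("top","side"):
    im=env.get_image(n); cv2.imwrite(f"pics/{n}0.png",im[:,:,::-1]); c=env.get_calibration(n); print(n,c)
s=env.observe(); print(s["time_s"],s["position"],s["tool_rot"],s["grip_width"],env.grip_point_offset)
E
```

```text
pics
top {'fovy': 45.563086394805026, 'cx': 323.26022264473244, 'cy': 237.9019311205976, 'extrinsics': array([[-0.01460874, -0.99982952,  0.01129247, -0.11770395],
       [ 0.979975  , -0.01207383,  0.19875416, -0.59826163],
       [-0.19858393,  0.01396989,  0.97998432, -1.30871692],
       [ 0.        ,  0.        ,  0.        ,  1.        ]])}
side {'fovy': 43.80507422468612, 'cx': 326.46832832648374, 'cy': 237.38959788948907, 'extrinsics': array([[ 0.26589102, -0.96398493, -0.00591867, -0.27924066],
       [ 0.66157305,  0.17800579,  0.728447  , -0.40763929],
       [-0.70115837, -0.19760314,  0.68507659, -0.9809266 ],
       [ 0.        ,  0.        ,  0.        ,  1.        ]])}
0.1 [0.21593377 0.50554593 0.23077108] [[-9.19573403e-01  3.92917452e-01 -7.95585419e-04]
 [ 3.92918136e-01  9.19572824e-01 -1.07659148e-03]
 [ 3.08587150e-04 -1.30260483e-03 -9.99999104e-01]] 0.0853117575914598 0.0187
```

View pics/top0.png

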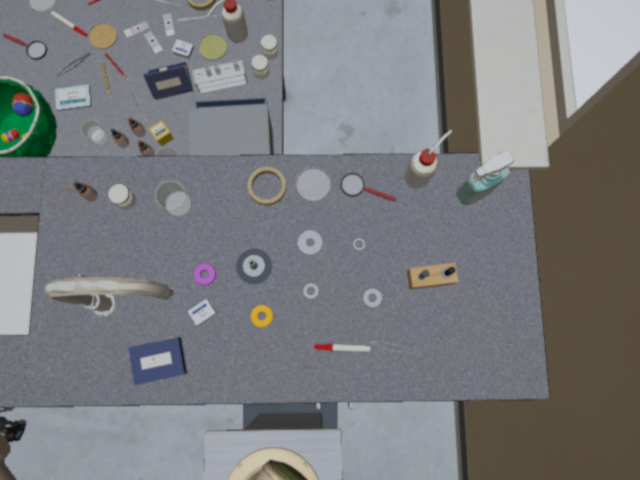

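View pics/side0.png

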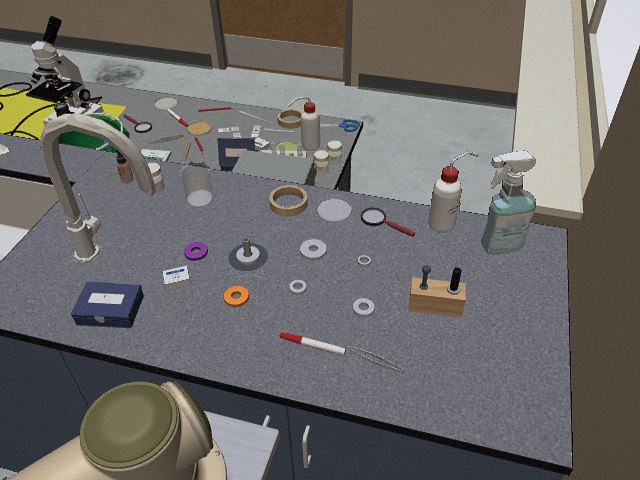

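```bash
cat > h.py <<'E'
from rig import env
import numpy as np,cv2
def cam(n):
    c=env.get_calibration(n); f=240/np.tan(np.radians(c["fovy"]/2)); return f,c["cx"],c["cy"],np.array(c["extrinsics"])
def proj(n,p):
    f,cx,cy,E=cam(n); q=E[:3,:3]@np.asarray(p,float)+E[:3,3]; d=-q[2]; return np.array([cx+f*q[0]/d, cy-f*q[1]/d])
def ray(n,uv,z):
    f,cx,cy,E=cam(n); R=E[:3,:3]; o=-R.T@E[:3,3]; d=R.T@np.array([(uv[0]-cx)/f,-(uv[1]-cy)/f,-1]); return o+d*(z-o[2])/d[2]
def snap(n,name,box=None,k=1):
    im=env.get_image(n)
    if box: u0,v0,u1,v1=box; im=im[v0:v1,u0:u1]
    im=cv2.resize(im,None,fx=k,fy=k,interpolation=cv2.INTER_CUBIC); cv2.imwrite(f"pics/{name}.png",im[:,:,::-1])
E
python3 - <<'E'
from h import *
print(proj("top",[.216,.506,.231]),proj("side",[.216,.506,.231]),proj("top",[0,0,0]))
snap("top","t1",(180,150,480,360),2.6)
snap("side","s1",(160,170,480,400),2.5)
for nm in ["spindle","spacer_62","spacer_54","spacer_46","spacer_38","spacer_30","locking_pin","tommy_bar","holder"]:
  for c in("top","side"):
    for r in env.tip_of(c,nm):
        p=r["point"]; print(nm,c,round(r["conf"],2),np.round(p,1),np.round(ray(c,(p[1],p[0]),0),4)[:2])
for s in [62,54,46,38,30]:
  for c in("top",):
    for r in env.silhouettes(c,f"spacer_{s}"):
        rg=r["region"];ct=max(cv2.findContours(rg.astype(np.uint8),0,2)[0],key=cv2.contourArea)
        cv=ct.reshape(-1,2); w=np.array([ray(c,q,.01)[:2] for q in cv]); print("sil",s,c,round(r["conf"],2),np.round(r["point"],1),np.round((w.max(0)+w.min(0))/2,4),np.round(w.max(0)-w.min(0),4))
E
```

```text
[  4.27309499 415.13031752] [-68.64644095 240.94494075] [271.86466496 499.13352005]
spindle top 0.7 [269.1 253.4] [0.5323 0.0474]
spindle side 0.8 [255.3 251.2] [0.5434 0.0394]
spacer_62 top 0.91 [273.6 205.1] [0.5226 0.1663]
spacer_62 top 0.74 [316.8 262.4] [0.4148 0.0244]
spacer_62 top 0.64 [243.7 308.3] [ 0.5946 -0.089 ]
spacer_62 top 0.59 [294.6 375.6] [ 0.4652 -0.2532]
spacer_62 top 0.56 [266.8 252.1] [0.5381 0.0506]
spacer_62 top 0.45 [312.6 203. ] [0.427  0.1689]
spacer_62 top 0.43 [291.1 309. ] [ 0.476  -0.0896]
spacer_62 top 0.41 [244.7 354.4] [ 0.5906 -0.2042]
spacer_62 side 0.92 [296.6 238. ] [0.4184 0.0223]
spacer_62 side 0.78 [254.4 246.4] [0.5433 0.0511]
spacer_62 side 0.74 [308.4 363.7] [ 0.4568 -0.2447]
spacer_62 side 0.73 [292.  298.5] [ 0.4648 -0.0989]
spacer_62 side 0.66 [260.3 365.9] [ 0.5962 -0.2181]
spacer_62 side 0.65 [248.6 310.8] [ 0.6001 -0.0864]
spacer_62 side 0.57 [252.  195.2] [0.5199 0.1682]
spacer_54 top 0.91 [273.6 205.1] [0.5226 0.1663]
spacer_54 top 0.74 [316.8 262.4] [0.4148 0.0244]
spacer_54 top 0.64 [243.7 308.3] [ 0.5946 -0.089 ]
spacer_54 top 0.
[... 4725 characters left out ...]
0.0443]
sil 38 top 0.7 [241.9 310.2] [ 0.5971 -0.0935] [0.0608 0.0598]
sil 38 top 0.54 [266.  255.3] [0.5399 0.0461] [0.0524 0.0516]
sil 38 top 0.54 [285.8 313.1] [ 0.4764 -0.0946] [0.0368 0.0343]
sil 38 top 0.41 [243.8 363.1] [ 0.5916 -0.215 ] [0.0279 0.0253]
sil 30 top 0.87 [313.3 257.4] [0.4175 0.0245] [0.0506 0.0484]
sil 30 top 0.8 [277.9 198.2] [0.5204 0.167 ] [0.0545 0.0541]
sil 30 top 0.74 [293.  373.3] [ 0.4585 -0.2432] [0.044  0.0443]
sil 30 top 0.7 [241.9 310.2] [ 0.5971 -0.0935] [0.0608 0.0598]
sil 30 top 0.54 [266.  255.3] [0.5399 0.0461] [0.0524 0.0516]
sil 30 top 0.54 [285.8 313.1] [ 0.4764 -0.0946] [0.0368 0.0343]
sil 30 top 0.41 [243.8 363.1] [ 0.5916 -0.215 ] [0.0279 0.0253]
```

View pics/t1.png

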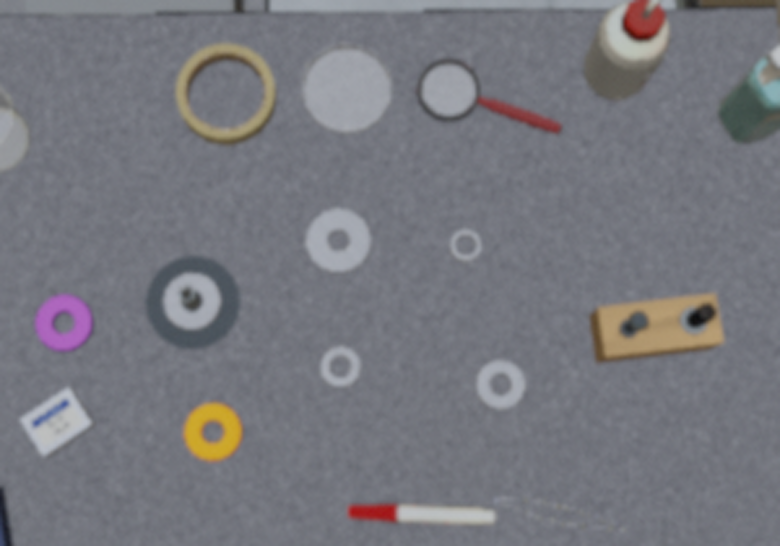

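View pics/s1.png

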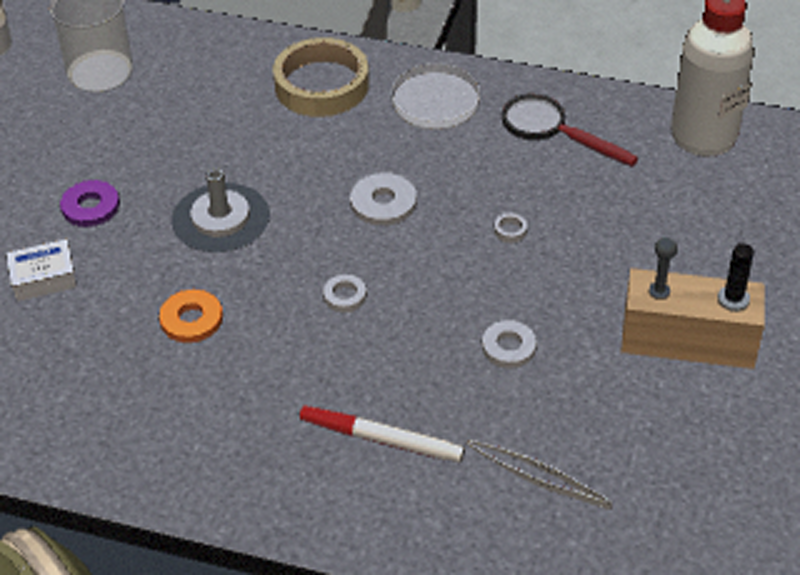

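```bash
cat >> h.py <<'E'
from scipy.optimize import least_squares
def hullmask(n,c,r,z0,z1,k=8,win=None):
    a=np.linspace(0,2*np.pi,90,endpoint=False); P=[]
    for z in(z0,z1):
        P+= [proj(n,[c[0]+r*np.cos(t),c[1]+r*np.sin(t),z]) for t in a]
    h=cv2.convexHull(np.array(P,np.float32)).reshape(-1,2); 
    m=cv2.moments(h.reshape(-1,1,2)); return np.array([m['m10']/m['m00'],m['m01']/m['m00']]),m['m00'],h
def ringfit(n,guess,r,z=0.0,im=None,colour="bright",win=1.6,th=None):
    """find centre xy of disc radius r, thickness .01 at underside z"""
    if im is None: im=env.get_image(n)
    g=cv2.cvtColor(im,cv2.COLOR_RGB2GRAY).astype(float)
    c,A,h=hullmask(n,guess,r*win,z,z+.01)
    K=6; u0,v0=np.floor(h.min(0)).astype(int)-2; u1,v1=np.ceil(h.max(0)).astype(int)+2
    sub=cv2.resize(g[v0:v1,u0:u1],None,fx=K,fy=K,interpolation=cv2.INTER_CUBIC)
    bg=np.median(sub); 
    if th is None: th=(bg+np.percentile(sub,97))/2
    m=(sub>th) if colour=="bright" else (sub<th)
    m=m.astype(np.uint8)
    cts=[k for k in cv2.findContours(m,0,2)[0] if cv2.contourArea(k)>K*K*10]
    t=(c-[u0,v0]+.5)*K-.5
    best=min(cts,key=lambda k:np.linalg.norm(cv2.convexHull(k).reshape(-1,2).mean(0)-t)-.3*np.sqrt(cv2.contourArea(k)))
    hh=cv2.convexHull(best); mo=cv2.moments(hh); cc=np.array([mo['m10'],mo['m01']])/mo['m00']
    cc=(cc+.5)/K-.5+[u0,v0]; area=mo['m00']/K/K
    f=lambda p:hullmask(n,p,r,z,z+.01)[0]-cc
    s=least_squares(f,guess[:2]); A=hullmask(n,s.x,r,z,z+.01)[1]
    return s.x,r*2000*np.sqrt(area/A),cc,th
RG={62:(.597,-.0935),54:(.54,.046),46:(.4585,-.2432),38:(.4764,-.0946),30:(.5916,-.215)}
E
python3 - <<'E'
from h import *
for n in("top","side"):
    im=env.get_image(n)
    for s,g in RG.items():
        x,d,cc,th=ringfit(n,g,s/2000,im=im); print(n,s,np.round(x*1000,1),round(d,1),np.round(cc,1),round(th))
    print("foot",[ (np.round(v,4)) for v in ringfit(n,(.54,.046),.045,-.005,im=im,colour="dark",th=85,win=1.3)])
snap("side","spz",(220,225,280,275),12); snap("top","tpz",(225,240,285,290),12)
E
```

```text
Traceback (most recent call last):
  File "h.py", line 37, in ringfit
    s=least_squares(f,guess[:2]); A=hullmask(n,s.x,r,z,z+.01)[1]
  File "h.py", line 36, in <lambda>
    f=lambda p:hullmask(n,p,r,z,z+.01)[0]-cc
               ~~~~~~~~^^^^^^^^^^^^^^^
  File "h.py", line 17, in hullmask
    P+= [proj(n,[c[0]+r*np.cos(t),c[1]+r*np.sin(t),z]) for t in a]
         ~~~~^^^^^^^^^^^^^^^^^^^^^^^^^^^^^^^^^^^^^^^^^
  File "h.py", line 6, in proj
    f,cx,cy,E=cam(n); q=E[:3,:3]@np.asarray(p,float)+E[:3,3]; d=-q[2]; return np.array([cx+f*q[0]/d, cy-f*q[1]/d])
              ~~~^^^
  File "h.py", line 4, in cam
    c=env.get_calibration(n); f=240/np.tan(np.radians(c["fovy"]/2)); return f,c["cx"],c["cy"],np.array(c["extrinsics"])
ValueError: time passes only in moves, steps and waits
```

```bash
sed -i 's/^def cam(n):/import functools\n@functools.lru_cache\ndef cam(n):/' h.py
cat > a.py <<'E'
from h import *
for n in("top","side"):
    im=env.get_image(n)
    for s,g in RG.items():
        x,d,cc,th=ringfit(n,g,s/2000,im=im); print(n,s,np.round(x*1000,1),round(d,1),np.round(cc,1),round(th))
    print("foot",[ (np.round(v,4)) for v in ringfit(n,(.54,.046),.045,-.005,im=im,colour="dark",th=85,win=1.3)])
snap("side","spz",(220,225,280,275),12); snap("top","tpz",(225,240,285,290),12)
E
python3 a.py
```

```text
top 62 [598.1 -92.3] 59.9 [309.6 241.9] 145
top 54 [541.1  47. ] 51.0 [253.3 265.3] 143
top 46 [ 458.1 -243.9] 44.2 [372.1 297.3] 145
top 38 [476.9 -93.3] 36.5 [310.5 290.5] 143
top 30 [ 592.1 -214.7] 29.6 [358.7 243.7] 137
foot [array([0.5401, 0.0467]), np.float64(81.9887), array([253.6614, 266.0397]), np.int64(85)]
side 62 [599.3 -91.7] 55.3 [312.8 247.8] 147
side 54 [541.7  47.4] 46.4 [247.4 253.7] 145
side 46 [ 459.3 -243. ] 40.3 [363.2 305.9] 148
side 38 [477.8 -92.4] 31.8 [297.4 285.6] 149
side 30 [ 593.3 -213.7] 24.7 [363.8 259.3] 144
foot [array([0.54  , 0.0463]), np.float64(85.4383), array([247.7861, 256.0877]), np.int64(85)]
```

View pics/spz.png

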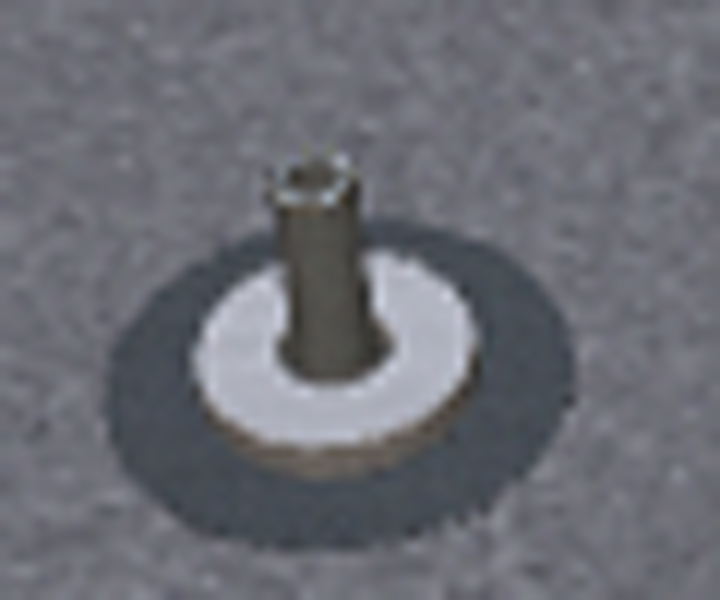

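View pics/tpz.png

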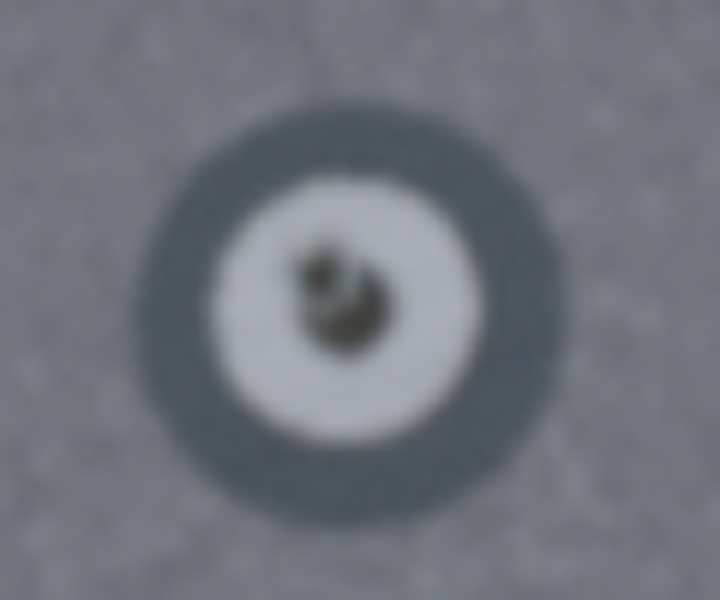

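```bash
sed -i 's/r,z,z+.01)/r,z+.01,z+.01)/g' h.py; sed -i 's/-.005,im/-.009,im/;/^snap/d' a.py
python3 a.py; python3 - <<'E'
from h import *
snap("side","hold",(400,250,480,325),9); snap("top","holdt",(400,255,470,295),10)
E
```

```text
top 62 [597.3 -92.4] 60.9 [309.6 241.9] 145
top 54 [540.4  46.5] 52.0 [253.3 265.3] 143
top 46 [ 457.7 -243.5] 44.9 [372.1 297.3] 145
top 38 [476.4 -93.2] 37.1 [310.4 290.5] 143
top 30 [ 591.2 -214.3] 30.8 [358.7 243.7] 137
foot [array([0.5401, 0.0467]), np.float64(82.9873), array([253.6462, 266.0356]), np.int64(85)]
side 62 [594.4 -93.2] 60.5 [312.8 247.9] 147
side 54 [537.2  45.2] 51.5 [247.4 253.7] 145
side 46 [ 455.2 -243.7] 44.5 [363.2 305.9] 148
side 38 [473.6 -93.9] 36.1 [297.3 285.6] 149
side 30 [ 588.5 -214.6] 29.3 [363.8 259.3] 144
foot [array([0.5392, 0.0459]), np.float64(91.2524), array([247.7977, 256.0798]), np.int64(85)]
```

View pics/hold.png

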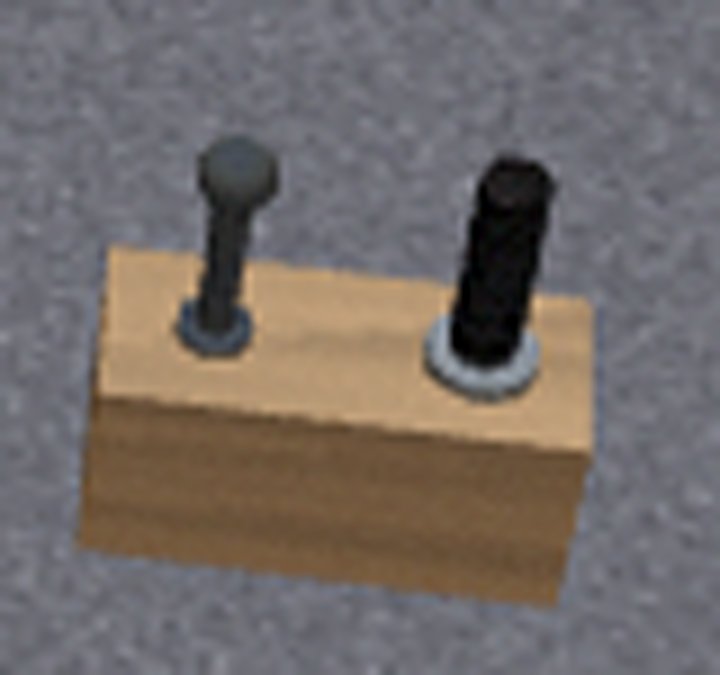

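View pics/holdt.png

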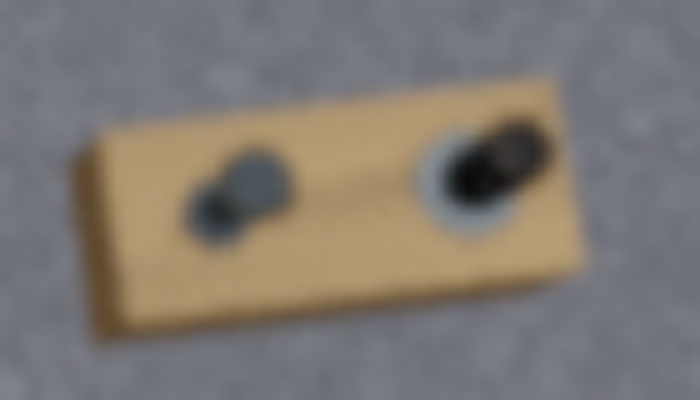

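```bash
cat >> h.py <<'E'
def mv(x,y,z,phi=None,s=None):
    """target TCP mm / jaw heading deg -> tool shift mm & spin rad"""
    s=s or env.observe(); R=np.array(s["tool_rot"]); p=np.array(s["position"])*1000
    ph=np.degrees(np.arctan2(R[1,1],R[0,1])); sp=0 if phi is None else np.radians((ph-phi+90)%180-90)
    print(f"t={s['time_s']:.1f} at",np.round(p,1),"phi",round(ph,1),"w",round(s['grip_width']*1000,1),"->",np.round(R.T@(np.array([x,y,z])-p),1),round(sp,3), "q6",round(s['q'][5]), "F",np.round(s['ft_force'],1))
E
python3 - <<'E'
from h import *
print("tap base",ray("side",(88,252),0), "top of foot", ray("top",(100,308),0))
print("tap end", ray("side",(148,190),.25), ray("top",(165,292),.3),ray("top",(50,287),.3))
mv(300,300,230,90); mv(540,46,150,0)
E
```

```text
tap base [0.45527451 0.40811336 0.        ] top of foot [0.44159143 0.41919039 0.        ]
tap end [0.42930455 0.18287526 0.25      ] [0.44558536 0.18402021 0.3       ] [0.45818734 0.40508756 0.3       ]
t=1.8 at [216.1 505.7 231.3] phi 66.9 w 85.7 -> [-158.  -156.2    1.3] -0.404 q6 -12 F [-0.   0.   0.3]
t=1.8 at [216.1 505.7 231.3] phi 66.9 w 85.7 -> [-478.5 -295.5   81.3] 1.167 q6 -12 F [-0.   0.   0.3]
```

```bash
python3 - <<'E'
from h import *
for w in [(250,420),(300,250),(330,80),(430,-20),(540,46)]: mv(w[0],w[1],231,0)
E
```

```text
t=1.8 at [216.1 505.7 231.3] phi 66.9 w 85.7 -> [-64.9 -65.5   0.3] 1.167 q6 -12 F [-0.   0.   0.3]
t=1.8 at [216.1 505.7 231.3] phi 66.9 w 85.7 -> [-177.6 -202.2    0.3] 1.167 q6 -12 F [-0.   0.   0.3]
t=1.8 at [216.1 505.7 231.3] phi 66.9 w 85.7 -> [-2.720e+02 -3.468e+02  3.000e-01] 1.167 q6 -12 F [-0.   0.   0.3]
t=1.8 at [216.1 505.7 231.3] phi 66.9 w 85.7 -> [-4.033e+02 -3.994e+02  3.000e-01] 1.167 q6 -12 F [-0.   0.   0.3]
t=1.8 at [216.1 505.7 231.3] phi 66.9 w 85.7 -> [-4.785e+02 -2.955e+02  3.000e-01] 1.167 q6 -12 F [-0.   0.   0.3]
```

Call:
{"api": "move_arm", "payload": {"moves": [[-32, -33, 0, 0], [-65, -66, 0, 0], [-93, -100, 0, 0.1], [-121, -134, 0, 0.2], [-150, -168, 0, 0.35], [-178, -202, 0, 0.5], [-202, -238, 0, 0.65], [-225, -274, 0, 0.8], [-249, -310, 0, 0.95], [-272, -347, 0, 1.1], [-305, -360, 0, 1.167], [-338, -373, 0, 1.167], [-371, -386, 0, 1.167], [-403, -399, 0, 1.167], [-403, -399, 0, 1.167]], "grip": 0, "grip_force": 40}}

```text
time_s: 3.3
position: [0.4321, -0.022, 0.231]
tool_rot: [[0.003, 1.0, 0.001], [1.0, -0.003, -0.001], [-0.001, 0.001, -1.0]]
ft_force: [-0.2, 0.9, 0.2]
grip_width: 0.0853
```

```bash
python3 - <<'E'
from h import *
mv(539,46,120,0);mv(539,46,0,0);
snap("side","s2");
E
```

```text
t=3.3 at [432.1 -22.  231. ] phi -0.2 w 85.3 -> [ 68.4 106.6 111. ] -0.003 q6 -18 F [-0.2  0.9  0.2]
t=3.3 at [432.1 -22.  231. ] phi -0.2 w 85.3 -> [ 68.5 106.6 231. ] -0.003 q6 -18 F [-0.2  0.9  0.2]
```

View pics/s2.png

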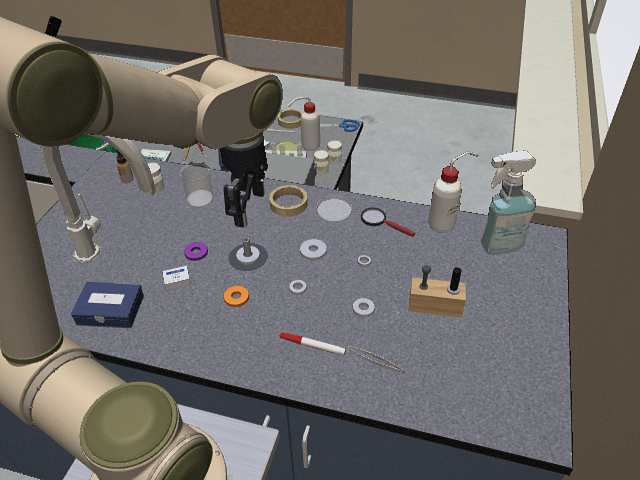

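Call:
{"api": "move_arm", "payload": {"moves": [[20, 35, 20, 0], [45, 70, 50, 0], [68, 107, 80, 0], [68, 107, 120, 0], [68, 107, 165, 0], [68, 107, 200, 0], [68, 107, 231, 0], [68, 107, 231, 0]]}}

```text
time_s: 4.15
position: [0.5342, 0.0495, -0.0024]
tool_rot: [[-0.001, 1.0, -0.007], [1.0, 0.001, 0.001], [0.001, -0.007, -1.0]]
ft_force: [0.4, 1.3, 0.1]
grip_width: 0.0853
```

```bash
python3 - <<'E'
from h import *
mv(539,46,-1,0);
snap("side","s3",(190,170,350,290),5);
E
```

```text
t=4.2 at [534.2  49.5  -2.4] phi 0.0 w 85.3 -> [-3.5  4.8 -1.4] 0.001 q6 -7 F [0.4 1.3 0.1]
```

View pics/s3.png

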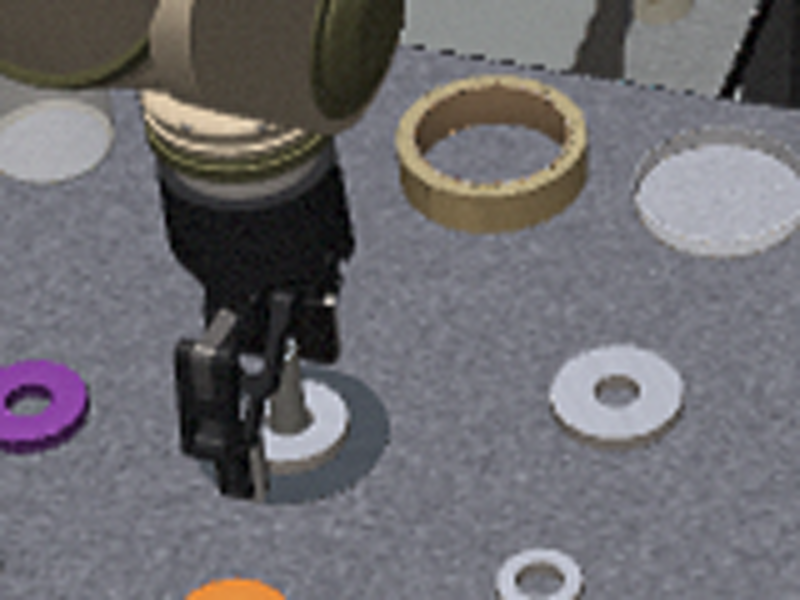

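Call:
{"api": "move_arm", "payload": {"moves": [[0, 0, 0, 0], [0, 0, 0, 0], [0, 0, 0, 0]]}}

```text
time_s: 4.5
position: [0.5375, 0.0485, 0.0018]
tool_rot: [[-0.0, 1.0, 0.003], [1.0, 0.0, -0.0], [-0.0, 0.003, -1.0]]
ft_force: [-0.7, -0.1, 0.7]
grip_width: 0.0854
```

Call:
{"api": "move_arm", "payload": {"moves": [[-2, 1, 1, 0], [-2, 1, 1, 0], [-2, 1, 1, 0], [-2, 1, 1, 0]]}}

```text
time_s: 4.9
position: [0.5379, 0.0465, -0.0007]
tool_rot: [[0.0, 1.0, -0.0], [1.0, -0.0, 0.0], [0.0, -0.0, -1.0]]
ft_force: [-0.1, 0.3, -0.8]
grip_width: 0.0854
```

Settled. Close.

Call:
{"api": "move_arm", "payload": {"moves": [[0, 0, 0, 0], [0, 0, 0, 0], [0, 0, 0, 0], [0, 0, 0, 0], [0, 0, 0, 0], [0, 0, 0, 0], [0, 0, 0, 0], [0, 0, 0, 0]], "grip": 1, "grip_force": 40}}

```text
time_s: 5.7
position: [0.5379, 0.0465, -0.0003]
tool_rot: [[-0.0, 1.0, 0.0], [1.0, 0.0, -0.0], [-0.0, 0.0, -1.0]]
ft_force: [-1.8, 0.3, 5.7]
grip_width: 0.0509
```

```bash
python3 - <<'E'
from h import *
mv(540,46,-1,0);
snap("side","s4",(190,170,350,290),5);
E
```

```text
t=5.7 at [ 5.379e+02  4.650e+01 -3.000e-01] phi 0.0 w 50.9 -> [-0.5  2.   0.7] 0.0 q6 -8 F [-1.8  0.3  5.7]
```

View pics/s4.png

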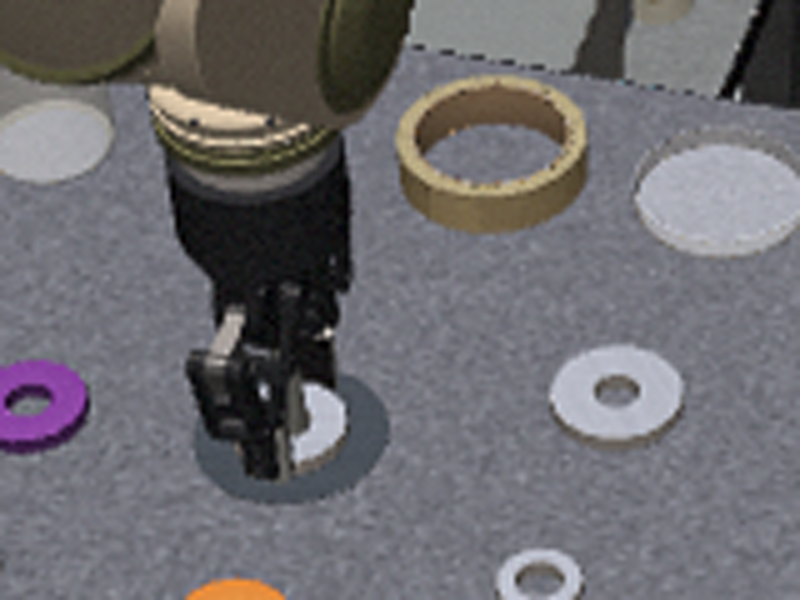

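Call:
{"api": "move_arm", "payload": {"moves": [[0, 0, -10, 0], [0, 0, -30, 0], [0, 0, -60, 0], [0, 0, -90, 0], [0, 0, -90, 0], [0, 0, -90, 0]]}}

```text
time_s: 6.35
position: [0.5379, 0.0465, 0.0898]
tool_rot: [[-0.0, 1.0, 0.001], [1.0, 0.0, -0.0], [-0.0, 0.001, -1.0]]
ft_force: [0.7, -0.5, -0.4]
grip_width: 0.051
```

```bash
python3 - <<'E'
from h import *
mv(490,-20,90,0);
snap("side","s5",(190,130,350,290),3.7);snap("top","t5",(200,200,360,320),5);
E
```

```text
t=6.3 at [537.9  46.5  89.8] phi 0.0 w 51.0 -> [-66.5 -47.9  -0.2] 0.0 q6 -8 F [ 0.7 -0.5 -0.4]
```

View pics/s5.png

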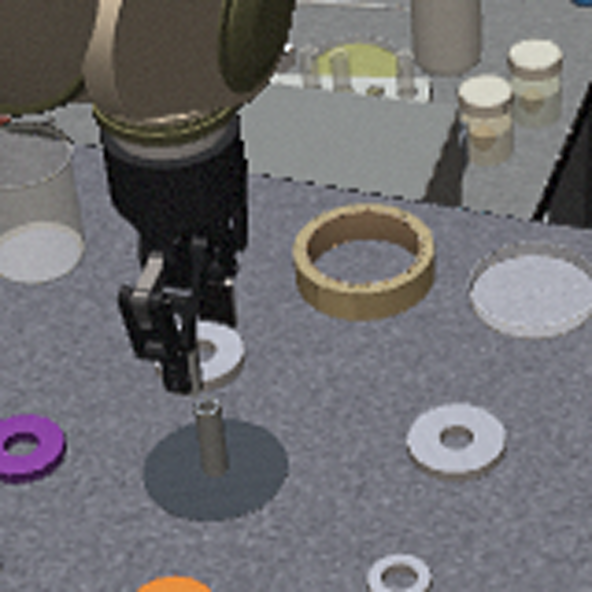

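View pics/t5.png

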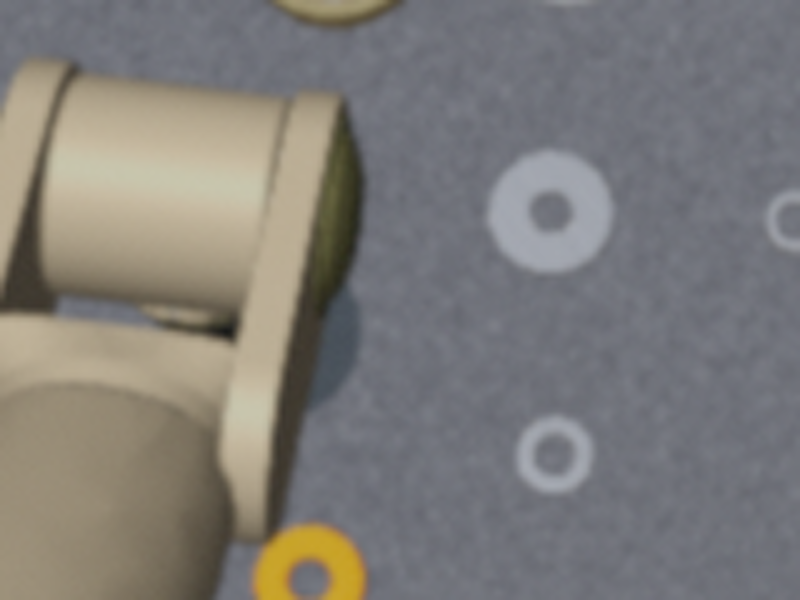

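Call:
{"api": "move_arm", "payload": {"moves": [[-30, -22, 0, 0], [-66, -48, 0, 0], [-66, -48, 30, 0], [-66, -48, 60, 0], [-66, -48, 80, 0], [-66, -48, 90, 0], [-66, -48, 90, 0], [-66, -48, 90, 0]]}}

```text
time_s: 7.25
position: [0.4897, -0.0194, -0.001]
tool_rot: [[-0.0, 1.0, -0.001], [1.0, 0.0, 0.0], [0.0, -0.001, -1.0]]
ft_force: [0.0, -0.2, -1.2]
grip_width: 0.0512
```

Call:
{"api": "move_arm", "payload": {"moves": [[0, 0, 0, 0], [0, 0, 0, 0], [0, 0, 0, 0], [0, 0, 0, 0]], "grip": 0}}

```text
time_s: 7.65
position: [0.49, -0.0195, -0.0006]
tool_rot: [[-0.0, 1.0, 0.0], [1.0, 0.0, -0.0], [-0.0, 0.0, -1.0]]
ft_force: [-0.8, -0.1, -0.3]
grip_width: 0.0853
```

Call:
{"api": "move_arm", "payload": {"moves": [[0, 0, -40, 0], [0, 0, -80, 0], [-40, 50, -80, 0], [-74, 100, -80, 0], [-74, 106, -80, 0], [-74, 106, -80, 0], [-74, 106, -80, 0]]}}

```text
time_s: 8.35
position: [0.5955, -0.0934, 0.0788]
tool_rot: [[0.0, 1.0, -0.001], [1.0, -0.0, 0.001], [0.001, -0.001, -1.0]]
ft_force: [-0.5, 0.4, 0.2]
grip_width: 0.0852
```

```bash
cat > b.py <<'E'
from h import *
for n in("top","side"):
    im=env.get_image(n)
    for s,g in RG.items():
        if s==62: continue
        if s==54: g=(.49,-.02)
        try:
            x,d,cc,th=ringfit(n,g,s/2000,im=im); print(n,s,np.round(x*1000,1),round(d,1),np.round(cc,1),round(th))
        except Exception as e: print(n,s,e)
    print("foot",[ (np.round(v,4)) for v in ringfit(n,(.54,.046),.045,-.009,im=im,colour="dark",th=85,win=1.3)])
    cv2.imwrite(f"pics/{n}6.png",im[150:350,150:450,::-1].repeat(2,0).repeat(2,1))
mv(596,-93,-3,0)
E
python3 b.py
```

```text
top 54 [504.7   5.1] 71.9 [270.1 279.5] 143
top 46 [ 457.7 -243.5] 44.8 [372.1 297.3] 139
top 38 [475.6 -95.5] 34.5 [311.3 290.8] 136
top 30 [ 591.2 -214.4] 30.8 [358.7 243.7] 131
foot [array([0.5503, 0.0696]), np.float64(47.6591), array([244.4084, 262.0574]), np.int64(85)]
side 54 [488.6 -20.1] 52.5 [267.3 274.2] 157
side 46 [ 455.2 -243.7] 44.5 [363.2 305.9] 158
side 38 [473.6 -93.9] 36.1 [297.3 285.6] 160
side 30 [ 588.5 -214.6] 29.3 [363.8 259.3] 154
foot [array([0.5392, 0.0458]), np.float64(90.3399), array([247.8099, 256.0865]), np.int64(85)]
t=8.4 at [595.  -92.8  79.2] phi 0.0 w 85.7 -> [-0.3  1.1 82.2] 0.0 q6 -20 F [-0.1 -0.2  0.7]
```

View pics/side6.png

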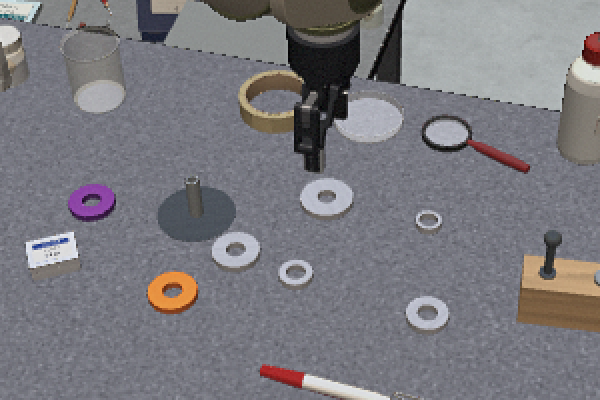

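View pics/top6.png

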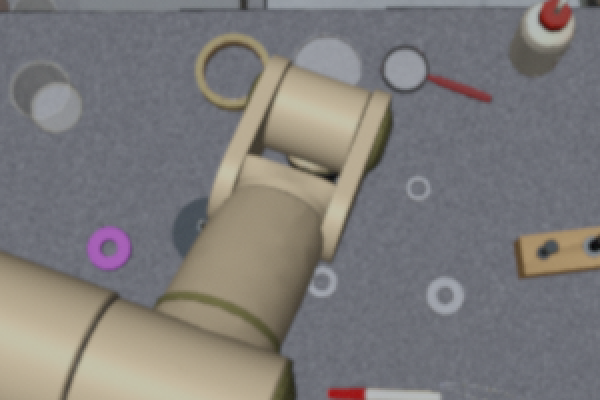

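Call:
{"api": "move_arm", "payload": {"moves": [[0, 1, 40, 0], [0, 1, 75, 0], [0, 1, 81, 0], [0, 1, 81, 0], [0, 1, 81, 0], [0, 1, 81, 0], [0, 1, 81, 0]]}}

```text
time_s: 9.15
position: [0.5975, -0.0937, -0.0003]
tool_rot: [[-0.0, 1.0, 0.002], [1.0, 0.0, -0.001], [-0.001, 0.002, -1.0]]
ft_force: [0.9, -0.9, 1.2]
grip_width: 0.0853
```

Call:
{"api": "move_arm", "payload": {"moves": [[0, 0, 0, 0], [0, 0, 0, 0], [0, 0, 0, 0], [0, 0, 0, 0], [0, 0, 0, 0], [0, 0, 0, 0]], "grip": 1}}

```text
time_s: 9.75
position: [0.5971, -0.0936, -0.0003]
tool_rot: [[0.0, 1.0, 0.001], [1.0, -0.0, -0.0], [-0.0, 0.001, -1.0]]
ft_force: [-2.5, 1.9, 10.4]
grip_width: 0.0598
```

```bash
python3 - <<'E'
from h import *
mv(540.5,46,80,0);
snap("side","s7",(200,180,360,290),5);
im=env.get_image("side"); cv2.imwrite("pics/sp.png",cv2.resize(im[230:275,220:275,::-1],None,fx=12,fy=12,interpolation=cv2.INTER_NEAREST))
for z in(0,.054): print(proj("side",[.5392,.0458,z]), proj("side",[.5406,.046,z]))
E
```

```text
t=9.8 at [ 5.971e+02 -9.360e+01 -3.000e-01] phi -0.0 w 59.8 -> [139.5 -56.5 -80.5] -0.0 q6 -20 F [-2.5  1.9 10.4]
[247.91574001 256.05065354] [248.05257447 255.61736668]
[245.5891715  238.92800265] [245.73158963 238.49580852]
```

View pics/s7.png

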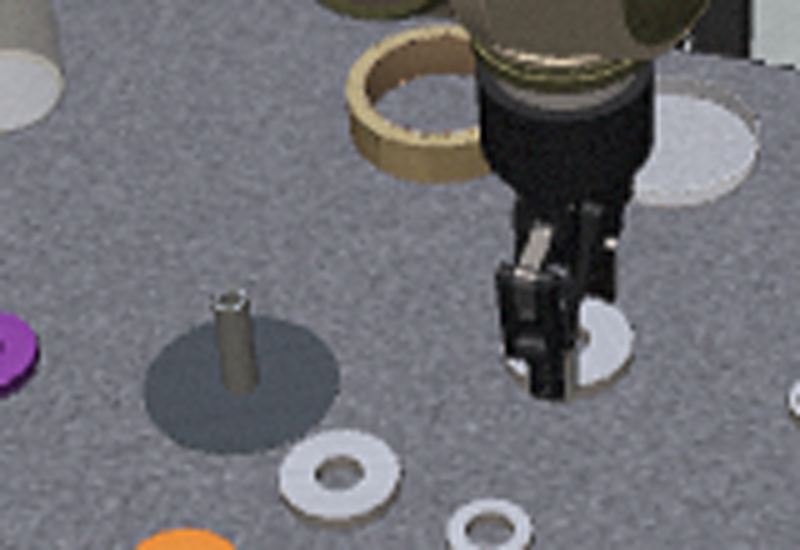

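View pics/sp.png

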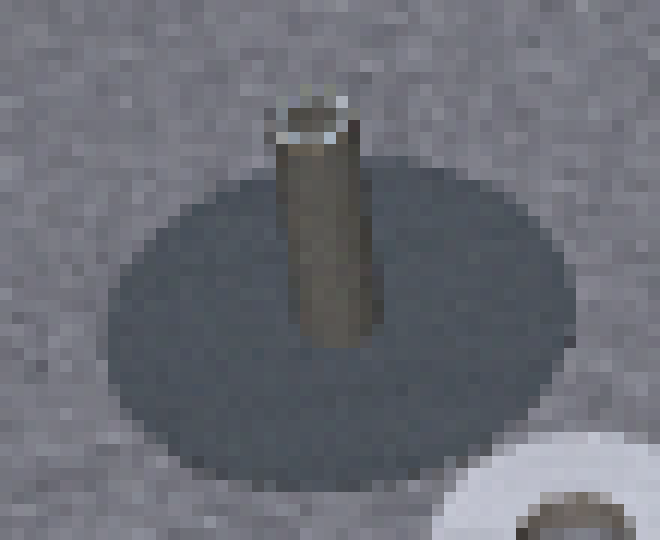

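Call:
{"api": "move_arm", "payload": {"moves": [[0, 0, -40, 0], [0, 0, -80, 0], [40, -16, -80, 0], [85, -35, -80, 0], [125, -50, -80, 0], [139, -56, -80, 0], [139, -56, -80, 0], [139, -56, -80, 0], [139, -56, -80, 0]]}}

```text
time_s: 10.75
position: [0.5417, 0.0443, 0.0783]
tool_rot: [[0.001, 1.0, 0.001], [1.0, -0.001, -0.0], [-0.0, 0.001, -1.0]]
ft_force: [0.3, -0.2, -0.8]
grip_width: 0.0598
```

```bash
python3 - <<'E'
from h import *
mv(541,45.5,80,0);
im=env.get_image("side"); cv2.imwrite("pics/s8.png",cv2.resize(im[200:280,200:300,::-1],None,fx=8,fy=8,interpolation=cv2.INTER_NEAREST))
E
```

```text
t=10.8 at [541.7  44.3  78.3] phi -0.1 w 59.8 -> [ 1.2 -0.7 -1.7] -0.001 q6 -8 F [ 0.3 -0.2 -0.8]
```

View pics/s8.png

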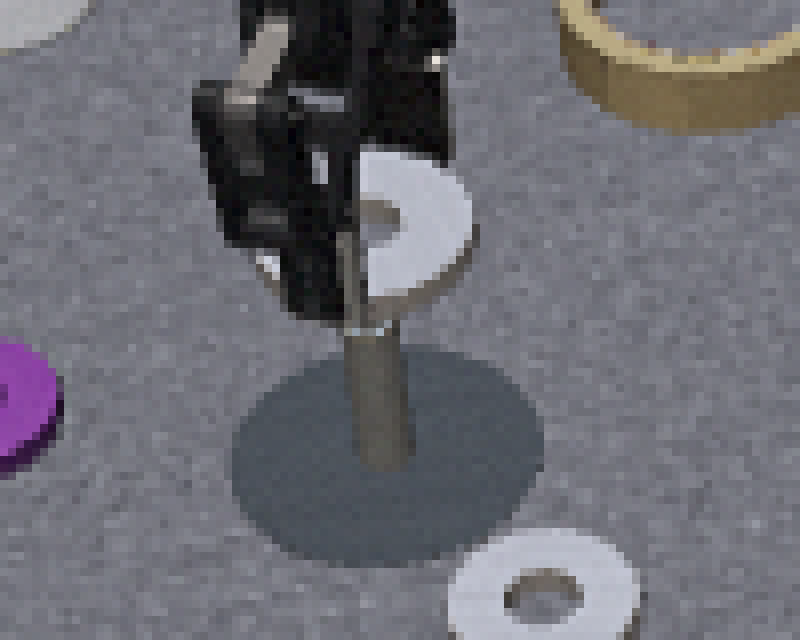

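```bash
cat >> h.py <<'E'
def overlay(name,c,r,zb,box,k=8,n="side"):
    im=env.get_image(n); u0,v0,u1,v1=box
    s=cv2.resize(im[v0:v1,u0:u1,::-1],None,fx=k,fy=k,interpolation=cv2.INTER_CUBIC)
    a=np.linspace(0,2*np.pi,120)
    for R,z,col in((r,zb+.01,(0,0,255)),(r,zb,(0,255,0)),(.0105,zb+.01,(0,255,255))):
        P=np.array([proj(n,[c[0]+R*np.cos(t),c[1]+R*np.sin(t),z]) for t in a]); P=(P-[u0,v0]+.5)*k
        cv2.polylines(s,[P.astype(np.int32)],True,col,1)
    cv2.imwrite(f"pics/{name}.png",s)
E
python3 - <<'E'
from h import *
overlay("o1",(.539,.0447),.031,.0786,(200,190,300,265))
E
```

```text
(no output)
```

View pics/o1.png

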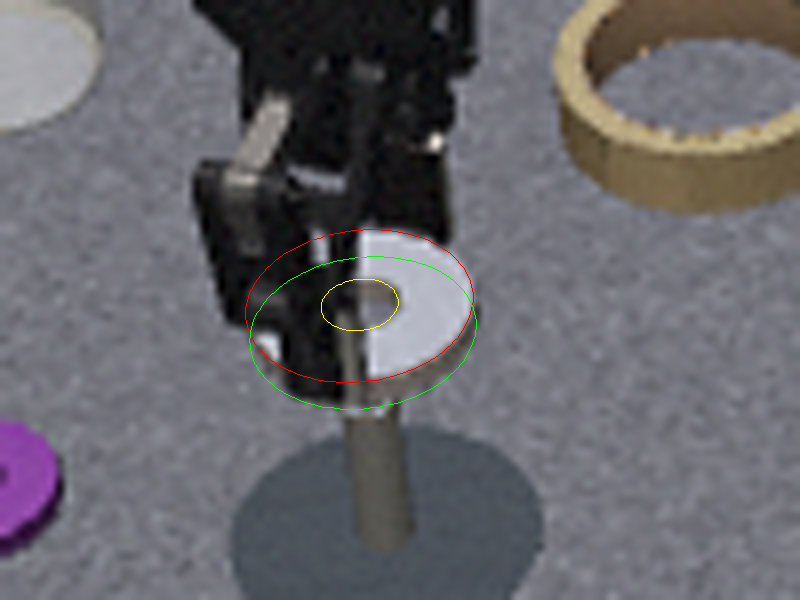

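Call:
{"api": "move_arm", "payload": {"moves": [[1, 0, 10, 0], [1, 0, 20, 0], [1, 0, 24, 0], [1, 0, 28, 0], [1, 0, 32, 0], [1, 0, 32, 0]]}}

```text
time_s: 11.45
position: [0.5407, 0.0465, 0.0458]
tool_rot: [[0.0, 1.0, -0.001], [1.0, -0.0, 0.0], [0.0, -0.001, -1.0]]
ft_force: [0.2, 0.4, -0.5]
grip_width: 0.0596
```

Call:
{"api": "move_arm", "payload": {"moves": [[0, 0, 15, 0], [0, 0, 30, 0], [0, 0, 42, 0], [0, 0, 45, 0], [0, 0, 45, 0], [0, 0, 45, 0]]}}

```text
time_s: 12.05
position: [0.5413, 0.0465, 0.0018]
tool_rot: [[-0.0, 1.0, 0.001], [1.0, 0.0, -0.0], [-0.0, 0.001, -1.0]]
ft_force: [-0.1, 0.1, -0.5]
grip_width: 0.0597
```

Call:
{"api": "move_arm", "payload": {"moves": [[0, 0, 0, 0], [0, 0, 0, 0], [0, 0, 0, 0], [0, 0, 0, 0]], "grip": 0}}

```text
time_s: 12.45
position: [0.541, 0.0465, 0.0015]
tool_rot: [[-0.0, 1.0, 0.0], [1.0, 0.0, -0.0], [-0.0, 0.0, -1.0]]
ft_force: [0.4, 0.4, -0.1]
grip_width: 0.0854
```

Call:
{"api": "move_arm", "payload": {"moves": [[0, 0, -35, 0], [0, 0, -75, 0], [-35, -25, -75, 0], [-66, -50, -75, 0], [-66, -50, -75, 0], [-66, -50, -75, 0], [-66, -50, -75, 0]]}}

```text
time_s: 13.15
position: [0.4915, -0.0191, 0.0764]
tool_rot: [[-0.0, 1.0, 0.001], [1.0, 0.0, -0.0], [-0.0, 0.001, -1.0]]
ft_force: [-0.4, -0.3, 0.3]
grip_width: 0.0849
```

```bash
cat > c.py <<'E'
import sys
from h import *
im=env.get_image("side")
RG[54]=(.49,-.02)
for a in sys.argv[1:]:
    s,z=a.split(":") if ":" in a else (a,None)
    s=int(s); g=RG[s] if z is None else (.54,.046)
    x,d,cc,th=ringfit("side",g,s/2000,z=float(z or 0),im=im); print("side",s,np.round(x*1000,1),round(d,1),np.round(cc,1),round(th))
mv(490,-20,0,0)
cv2.imwrite("pics/s_%d.png"%(env.observe()["time_s"]*100),cv2.resize(im[180:330,200:400,::-1],None,fx=4,fy=4,interpolation=cv2.INTER_CUBIC))
print("pics/s_%d.png"%(env.observe()["time_s"]*100))
E
python3 c.py 62:0 54 46 38 30
```

```text
side 62 [531.1  54.6] 43.8 [242.5 254.8] 152
side 54 [488.5 -20.1] 52.5 [267.3 274.2] 157
side 46 [ 455.2 -243.7] 44.5 [363.2 305.9] 157
side 38 [473.6 -94. ] 36.1 [297.4 285.6] 159
side 30 [ 588.5 -214.6] 29.3 [363.8 259.3] 153
t=13.2 at [491.5 -18.9  76.3] phi 0.1 w 85.6 -> [-1.1 -1.5 76.3] 0.001 q6 -16 F [ 0.2 -0.   1.1]
pics/s_1320.png
```

View pics/s_1320.png

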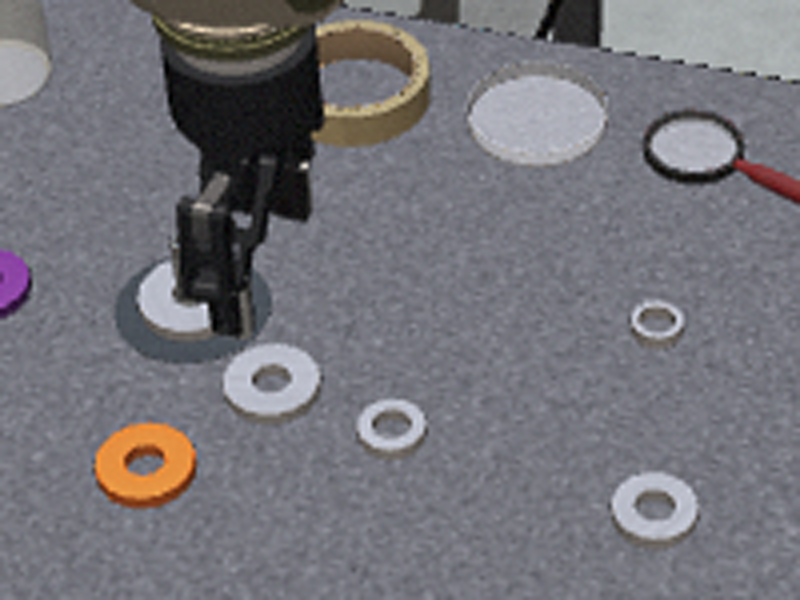

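Call:
{"api": "move_arm", "payload": {"moves": [[-1, -1, 40, 0], [-1, -1, 72, 0], [-1, -1, 77, 0], [-1, -1, 77, 0], [-1, -1, 77, 0], [-1, -1, 77, 0]]}}

```text
time_s: 13.8
position: [0.4908, -0.0205, 0.0006]
tool_rot: [[-0.0, 1.0, 0.002], [1.0, 0.0, -0.001], [-0.001, 0.002, -1.0]]
ft_force: [0.4, -0.4, -0.6]
grip_width: 0.0851
```

Call:
{"api": "move_arm", "payload": {"moves": [[0, 0, 0, 0], [0, 0, 0, 0], [0, 0, 0, 0], [0, 0, 0, 0], [0, 0, 0, 0], [0, 0, 0, 0]], "grip": 1}}

```text
time_s: 14.4
position: [0.4901, -0.0205, 0.0001]
tool_rot: [[0.0, 1.0, 0.001], [1.0, -0.0, -0.0], [-0.0, 0.001, -1.0]]
ft_force: [-2.2, -1.0, 8.5]
grip_width: 0.0512
```

Call:
{"api": "move_arm", "payload": {"moves": [[0, 0, -40, 0], [0, 0, -80, 0], [30, 25, -80, 0], [66, 51, -80, 0], [66, 51, -80, 0], [66, 51, -60, 0], [66, 51, -50, 0], [66, 51, -46, 0], [66, 51, -46, 0], [66, 51, -46, 0]]}}

```text
time_s: 15.4
position: [0.5411, 0.0452, 0.0458]
tool_rot: [[0.0, 1.0, 0.001], [1.0, -0.0, -0.0], [-0.0, 0.001, -1.0]]
ft_force: [0.6, -0.3, -0.0]
grip_width: 0.0511
```

Threaded with no force. Lower to ring underside about 11 mm and release.

Call:
{"api": "move_arm", "payload": {"moves": [[0, 0, 12, 0], [0, 0, 25, 0], [0, 0, 33, 0], [0, 0, 34, 0], [0, 0, 34, 0], [0, 0, 34, 0]]}}

```text
time_s: 16.0
position: [0.5411, 0.0455, 0.0116]
tool_rot: [[-0.0, 1.0, 0.001], [1.0, 0.0, -0.0], [-0.0, 0.001, -1.0]]
ft_force: [-0.5, -0.2, -1.0]
grip_width: 0.0512
```

Call:
{"api": "move_arm", "payload": {"moves": [[0, 0, 0, 0], [0, 0, 0, 0], [0, 0, 0, 0], [0, 0, 0, 0]], "grip": 0}}

```text
time_s: 16.4
position: [0.541, 0.0455, 0.0114]
tool_rot: [[-0.0, 1.0, 0.0], [1.0, 0.0, -0.0], [-0.0, 0.0, -1.0]]
ft_force: [0.7, 0.4, -0.1]
grip_width: 0.0851
```

```bash
sed -i 's/^mv(490,-20,0,0)/mv(458,-243.5,80,0)/' c.py; python3 c.py 46 38 30
```

```text
side 46 [ 455.2 -243.7] 44.5 [363.2 305.9] 156
side 38 [473.6 -94. ] 36.2 [297.4 285.6] 158
side 30 [ 588.5 -214.6] 29.3 [363.8 259.3] 152
t=16.4 at [541.   45.5  11.4] phi -0.0 w 85.3 -> [-289.   -82.9  -68.6] -0.0 q6 -8 F [ 0.3 -0.1 -0. ]
pics/s_1645.png
```

Call:
{"api": "move_arm", "payload": {"moves": [[0, 0, -35, 0], [0, 0, -70, 0], [-45, -13, -70, 0], [-90, -26, -70, 0], [-135, -39, -70, 0], [-180, -52, -70, 0], [-225, -65, -70, 0], [-270, -79, -70, 0], [-289, -84, -70, 0], [-289, -84, -70, 0], [-289, -84, -70, 0], [-289, -84, -70, 0]]}}

```text
time_s: 17.65
position: [0.4571, -0.2422, 0.0813]
tool_rot: [[-0.001, 1.0, -0.0], [1.0, 0.001, 0.0], [0.0, -0.0, -1.0]]
ft_force: [1.0, 1.5, -0.4]
grip_width: 0.0856
```

```bash
sed -i 's/^mv(458,-243.5,80,0)/mv(457,-244,0,0)/' c.py; python3 c.py 54:.01 46 38 30
```

```text
side 54 [532.7  42.8] 62.4 [247.3 252.1] 159
side 46 [ 455.3 -243.7] 44.6 [363.2 305.8] 160
side 38 [473.6 -93.9] 36.1 [297.3 285.6] 162
side 30 [ 584.7 -208.6] 24.3 [360.8 260. ] 90
t=17.7 at [ 457.2 -242.2   81.3] phi 0.1 w 85.4 -> [-1.8 -0.2 81.3] 0.002 q6 -41 F [-0.4 -0.6 -0.4]
pics/s_1770.png
```

View pics/s_1770.png

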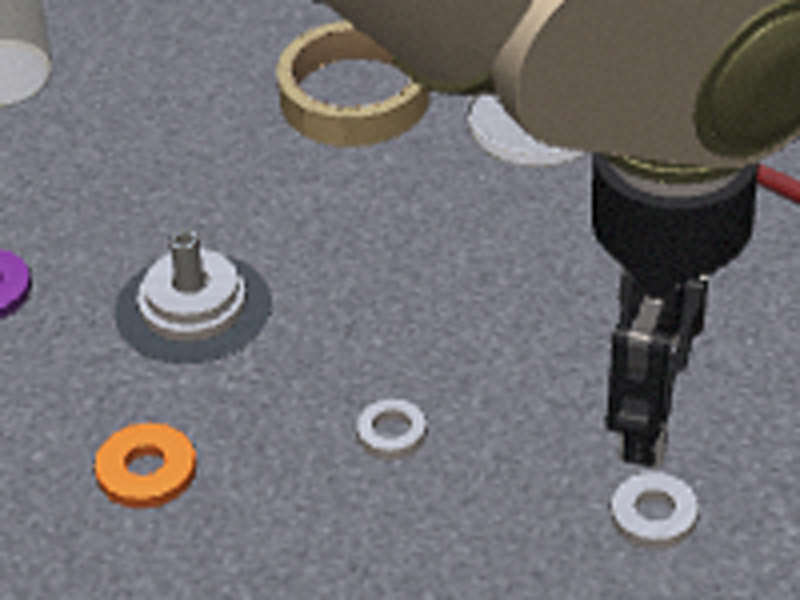

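Call:
{"api": "move_arm", "payload": {"moves": [[0, 0, 40, 0], [0, 0, 76, 0], [0, 0, 81, 0], [0, 0, 81, 0], [0, 0, 81, 0], [0, 0, 81, 0]]}}

```text
time_s: 18.3
position: [0.4577, -0.2439, 0.0019]
tool_rot: [[-0.0, 1.0, 0.002], [1.0, 0.0, -0.002], [-0.002, 0.002, -1.0]]
ft_force: [-0.3, -0.3, -1.1]
grip_width: 0.0855
```

The 62 and 54 are stacked flat on the spindle. Now grip the 46.

Call:
{"api": "move_arm", "payload": {"moves": [[0, 0, 1, 0], [0, 0, 1, 0], [0, 0, 1, 0], [0, 0, 1, 0], [0, 0, 1, 0], [0, 0, 1, 0], [0, 0, 1, 0]], "grip": 1}}

```text
time_s: 19.0
position: [0.457, -0.2436, 0.0001]
tool_rot: [[0.0, 1.0, 0.001], [1.0, -0.0, -0.0], [-0.0, 0.001, -1.0]]
ft_force: [-1.9, 1.2, 7.4]
grip_width: 0.0437
```

Call:
{"api": "move_arm", "payload": {"moves": [[0, 0, -40, 0], [0, 0, -80, 0], [45, 13, -80, 0], [90, 26, -80, 0], [135, 39, -80, 0], [180, 52, -80, 0], [225, 65, -80, 0], [265, 77, -80, 0], [289, 84, -80, 0], [289, 84, -80, 0], [289, 84, -80, 0], [289, 84, -80, 0], [289, 84, -65, 0], [289, 84, -60, 0], [289, 84, -60, 0], [289, 84, -60, 0]]}}

```text
time_s: 20.6
position: [0.541, 0.045, 0.0596]
tool_rot: [[0.001, 1.0, 0.0], [1.0, -0.001, -0.0], [-0.0, 0.0, -1.0]]
ft_force: [-0.8, 0.6, -0.0]
grip_width: 0.0436
```

```bash
python3 - <<'E'
from h import *
mv(541,46,46,0)
s=env.observe(); p=s["position"]
overlay("o2",(p[0]-.0017,p[1]-.0001),.023,p[2],(200,190,300,265))
E
```

```text
t=20.6 at [541.   45.   59.6] phi -0.0 w 43.6 -> [ 1.  -0.  13.6] -0.001 q6 -8 F [-0.8  0.6 -0. ]
```

View pics/o2.png

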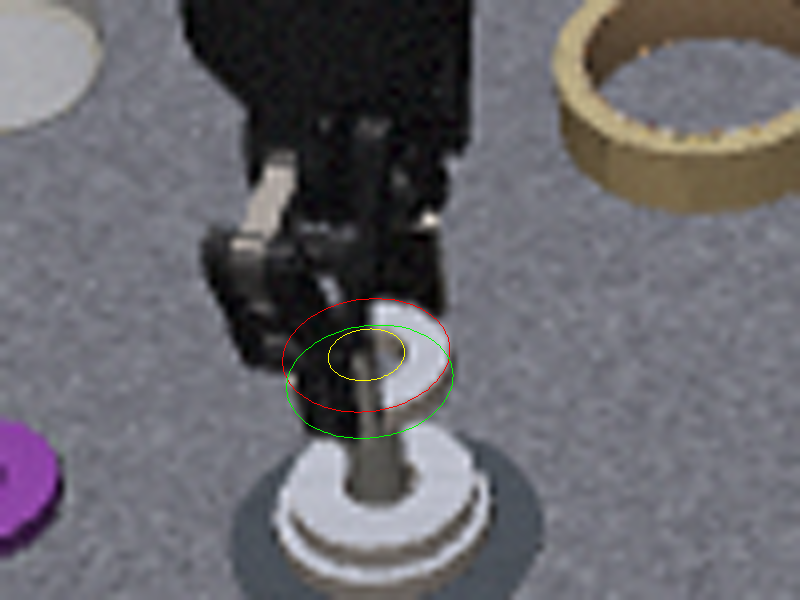

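Ring fits prediction; lower with a contact check.

Call:
{"api": "move_arm", "payload": {"moves": [[0, 0, 7, 0], [0, 0, 13, 0], [0, 0, 16, 0], [0, 0, 16, 0]]}}

```text
time_s: 21.05
position: [0.5406, 0.0455, 0.0427]
tool_rot: [[-0.0, 1.0, -0.001], [1.0, 0.0, 0.0], [0.0, -0.001, -1.0]]
ft_force: [-0.5, 0.6, -0.5]
grip_width: 0.0431
```

Call:
{"api": "move_arm", "payload": {"moves": [[0, 0, 10, 0], [0, 0, 18, 0], [0, 0, 21, 0], [0, 0, 22, 0], [0, 0, 22, 0], [0, 0, 22, 0]]}}

```text
time_s: 21.65
position: [0.5411, 0.0455, 0.0215]
tool_rot: [[-0.0, 1.0, 0.0], [1.0, 0.0, -0.0], [-0.0, 0.0, -1.0]]
ft_force: [0.9, 0.2, -0.8]
grip_width: 0.043
```

Call:
{"api": "move_arm", "payload": {"moves": [[0, 0, 0, 0], [0, 0, 0, 0], [0, 0, 0, 0], [0, 0, 0, 0]], "grip": 0}}

```text
time_s: 22.05
position: [0.5409, 0.0455, 0.0214]
tool_rot: [[-0.0, 1.0, 0.0], [1.0, 0.0, -0.0], [-0.0, 0.0, -1.0]]
ft_force: [-0.5, 0.2, -0.6]
grip_width: 0.0852
```

Call:
{"api": "move_arm", "payload": {"moves": [[0, 0, -30, 0], [0, 0, -60, 0], [-45, -21, -60, 0], [-90, -43, -60, 0], [-135, -64, -60, 0], [-139, -66, -60, 0], [-139, -66, -60, 0], [-139, -66, -60, 0], [-139, -66, -60, 0]]}}

```text
time_s: 22.95
position: [0.4753, -0.0924, 0.0813]
tool_rot: [[-0.002, 1.0, 0.0], [1.0, 0.002, 0.0], [0.0, 0.0, -1.0]]
ft_force: [-0.5, 0.6, 0.5]
grip_width: 0.0855
```

```bash
sed -i 's/^mv(457,-244,0,0)/mv(475.3,-93.9,0,0)/' c.py; python3 c.py 38 30
```

```text
side 38 [473.6 -93.9] 36.2 [297.3 285.6] 160
side 30 [ 588.5 -214.7] 29.3 [363.8 259.3] 154
t=23.0 at [475.3 -92.4  81.3] phi 0.1 w 85.6 -> [-1.5 -0.  81.3] 0.002 q6 -25 F [-0.4  0.3 -0.4]
pics/s_2300.png
```

View pics/s_2300.png

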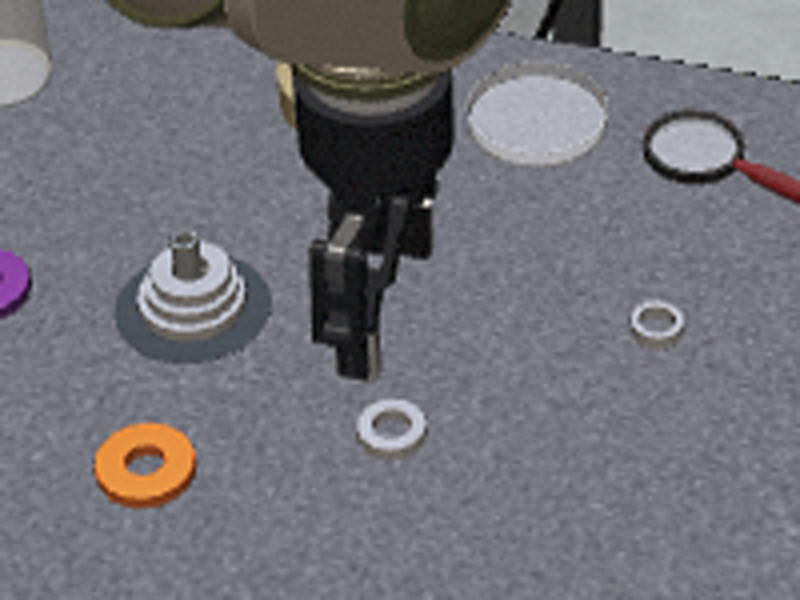

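Call:
{"api": "move_arm", "payload": {"moves": [[0, 0, 40, 0], [0, 0, 75, 0], [0, 0, 80, 0], [0, 0, 80, 0], [0, 0, 80, 0], [0, 0, 80, 0]]}}

```text
time_s: 23.6
position: [0.4758, -0.0937, 0.0027]
tool_rot: [[-0.0, 1.0, 0.003], [1.0, 0.0, -0.001], [-0.001, 0.003, -1.0]]
ft_force: [0.9, 0.7, -0.5]
grip_width: 0.0858
```

Call:
{"api": "move_arm", "payload": {"moves": [[0, 0, 0, 0], [0, 0, 0, 0], [0, 0, 0, 0], [0, 0, 0, 0], [0, 0, 0, 0], [0, 0, 0, 0], [0, 0, 0, 0]], "grip": 1}}

```text
time_s: 24.3
position: [0.475, -0.0936, 0.0019]
tool_rot: [[-0.0, 1.0, 0.001], [1.0, 0.0, -0.0], [-0.0, 0.001, -1.0]]
ft_force: [-1.9, 0.3, 8.1]
grip_width: 0.035
```

Call:
{"api": "move_arm", "payload": {"moves": [[0, 0, -40, 0], [0, 0, -80, 0], [45, 21, -80, 0], [90, 42, -80, 0], [125, 59, -80, 0], [139.5, 66, -80, 0], [139.5, 66, -80, 0], [139.5, 66, -80, 0], [139.5, 66, -65, 0], [139.5, 66, -60, 0], [139.5, 66, -60, 0], [139.5, 66, -60, 0]]}}

```text
time_s: 25.5
position: [0.5409, 0.0453, 0.0616]
tool_rot: [[0.001, 1.0, 0.0], [1.0, -0.001, -0.0], [-0.0, 0.0, -1.0]]
ft_force: [0.6, -0.6, -1.2]
grip_width: 0.035
```

```bash
python3 - <<'E'
from h import *
mv(541,46,46,0)
s=env.observe(); p=s["position"]
overlay("o3",(p[0]-.0015,p[1]-.0002),.019,p[2]-.0019,(200,190,300,265))
E
```

```text
t=25.5 at [540.9  45.3  61.6] phi -0.1 w 35.0 -> [ 0.7  0.1 15.6] -0.001 q6 -8 F [ 0.6 -0.6 -1.2]
```

View pics/o3.png

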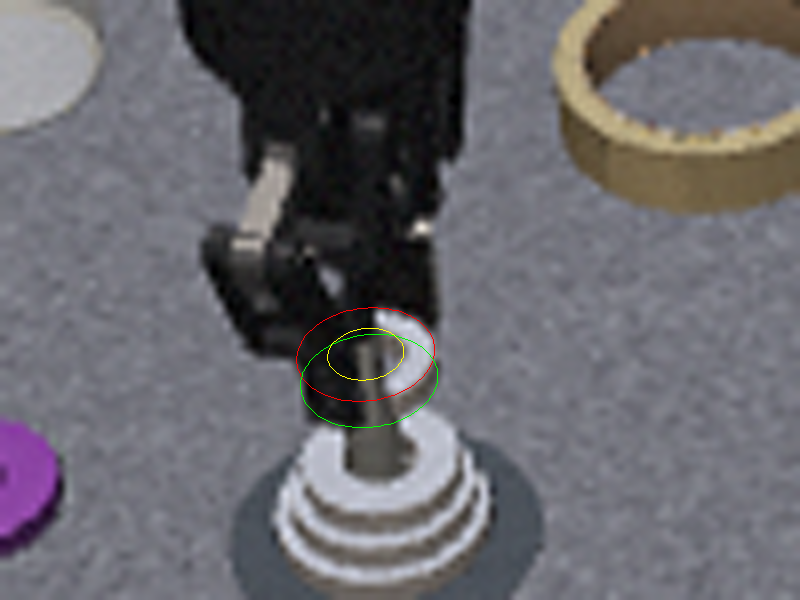

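Call:
{"api": "move_arm", "payload": {"moves": [[0, 0, 6, 0], [0, 0, 11, 0], [0, 0, 14, 0], [0, 0, 14, 0]]}}

```text
time_s: 25.95
position: [0.5406, 0.0461, 0.0467]
tool_rot: [[-0.0, 1.0, -0.001], [1.0, 0.0, 0.0], [0.0, -0.001, -1.0]]
ft_force: [-0.4, 0.1, -0.9]
grip_width: 0.0348
```

Call:
{"api": "move_arm", "payload": {"moves": [[0, 0, 7, 0], [0, 0, 12, 0], [0, 0, 14, 0], [0, 0, 14, 0], [0, 0, 14, 0]]}}

```text
time_s: 26.45
position: [0.541, 0.046, 0.0334]
tool_rot: [[-0.0, 1.0, 0.0], [1.0, 0.0, -0.0], [-0.0, 0.0, -1.0]]
ft_force: [-0.7, -0.6, -0.9]
grip_width: 0.035
```

Call:
{"api": "move_arm", "payload": {"moves": [[0, 0, 0, 0], [0, 0, 0, 0], [0, 0, 0, 0], [0, 0, 0, 0]], "grip": 0}}

```text
time_s: 26.85
position: [0.541, 0.046, 0.0334]
tool_rot: [[0.0, 1.0, 0.0], [1.0, -0.0, -0.0], [-0.0, 0.0, -1.0]]
ft_force: [0.0, -0.7, -0.2]
grip_width: 0.0849
```

```bash
sed -i 's/^mv(475.3,-93.9,0,0)/mv(590.2,-214.6,80,0)/' c.py; python3 c.py 30
```

```text
side 30 [ 588.4 -214.6] 29.3 [363.8 259.3] 152
t=26.9 at [540.9  46.   33.4] phi -0.0 w 85.4 -> [-260.6   49.3  -46.6] -0.0 q6 -8 F [-0.1 -1.   0.6]
pics/s_2690.png
```

Call:
{"api": "move_arm", "payload": {"moves": [[0, 0, -25, 0], [0, 0, -50, 0], [-45, 9, -50, 0], [-90, 17, -50, 0], [-135, 26, -50, 0], [-180, 34, -50, 0], [-225, 43, -50, 0], [-260, 49, -50, 0], [-260.5, 49, -50, 0], [-260.5, 49, -50, 0], [-260.5, 49, -50, 0], [-260.5, 49, -50, 0]]}}

```text
time_s: 28.1
position: [0.5899, -0.2131, 0.0835]
tool_rot: [[-0.002, 1.0, -0.0], [1.0, 0.002, 0.0], [0.0, -0.0, -1.0]]
ft_force: [-0.2, 0.8, 0.8]
grip_width: 0.0855
```

```bash
sed -i 's/^mv(.*/mv(590.2,-214.6,1,0)/' c.py; python3 c.py 38:.03
```

```text
side 38 [523.  37.] 60.1 [247.3 249.1] 163
t=28.1 at [ 589.9 -213.2   83.5] phi 0.1 w 85.1 -> [-1.4  0.3 82.5] 0.002 q6 -31 F [-0.3  0.9  0.1]
pics/s_2815.png
```

View pics/s_2815.png

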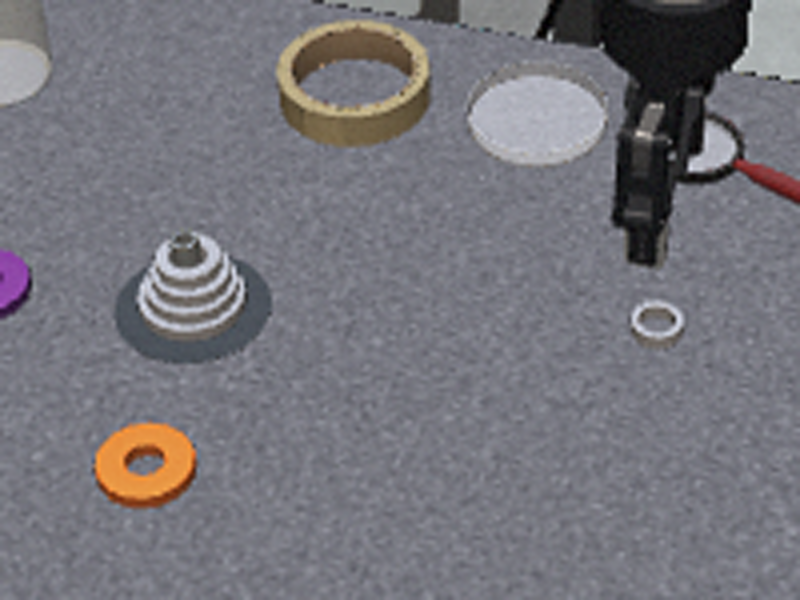

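Call:
{"api": "move_arm", "payload": {"moves": [[0, 0, 40, 0], [0, 0, 75, 0], [0, 0, 81, 0], [0, 0, 81, 0], [0, 0, 81, 0], [0, 0, 81, 0]]}}

```text
time_s: 28.75
position: [0.5908, -0.2148, 0.0042]
tool_rot: [[-0.0, 1.0, 0.003], [1.0, 0.0, -0.002], [-0.002, 0.003, -1.0]]
ft_force: [-0.0, 0.3, 0.6]
grip_width: 0.0853
```

Call:
{"api": "move_arm", "payload": {"moves": [[0, 0, 0, 0], [0, 0, 0, 0], [0, 0, 0, 0], [0, 0, 0, 0], [0, 0, 0, 0], [0, 0, 0, 0], [0, 0, 0, 0], [0, 0, 0, 0]], "grip": 1}}

```text
time_s: 29.55
position: [0.5899, -0.2146, 0.0029]
tool_rot: [[0.0, 1.0, 0.0], [1.0, -0.0, -0.0], [-0.0, 0.0, -1.0]]
ft_force: [-1.5, -0.3, 5.5]
grip_width: 0.0278
```

Call:
{"api": "move_arm", "payload": {"moves": [[0, 0, -40, 0], [0, 0, -80, 0], [45, -9, -80, 0], [90, -17, -80, 0], [135, -26, -80, 0], [180, -34, -80, 0], [225, -43, -80, 0], [260.5, -49, -80, 0], [260.5, -49, -80, 0], [260.5, -49, -80, 0], [260.5, -49, -80, 0], [260.5, -49, -68, 0], [260.5, -49, -62, 0], [260.5, -49, -62, 0], [260.5, -49, -62, 0]]}}

```text
time_s: 31.05
position: [0.5409, 0.0457, 0.064]
tool_rot: [[0.001, 1.0, -0.001], [1.0, -0.001, 0.0], [0.0, -0.001, -1.0]]
ft_force: [0.4, 0.5, -0.3]
grip_width: 0.0274
```

```bash
python3 - <<'E'
from h import *
mv(541,46,44.5,0)
s=env.observe(); p=s["position"]
overlay("o4",(p[0]-.0015,p[1]-.0000),.015,p[2]-.0029,(200,190,300,265))
E
```

```text
t=31.1 at [540.9  45.7  64. ] phi -0.0 w 27.4 -> [ 0.3  0.1 19.5] -0.001 q6 -8 F [ 0.4  0.5 -0.3]
```

View pics/o4.png

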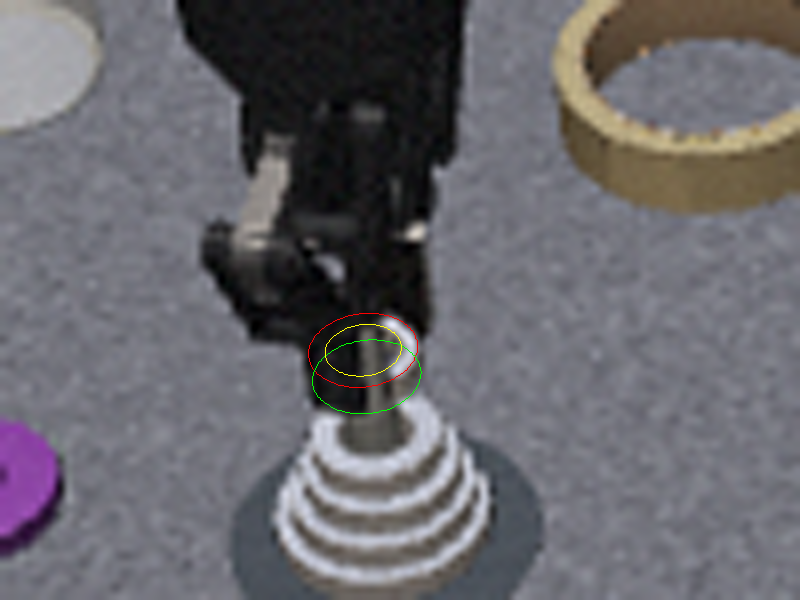

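Call:
{"api": "move_arm", "payload": {"moves": [[0, 0, 5, 0], [0, 0, 9, 0], [0, 0, 13, 0], [0, 0, 16, 0], [0, 0, 18, 0], [0, 0, 19, 0], [0, 0, 19, 0], [0, 0, 19, 0]]}}

```text
time_s: 31.9
position: [0.541, 0.046, 0.0454]
tool_rot: [[0.0, 1.0, 0.0], [1.0, -0.0, -0.0], [-0.0, 0.0, -1.0]]
ft_force: [0.1, -0.5, -0.5]
grip_width: 0.0275
```

Call:
{"api": "move_arm", "payload": {"moves": [[0, 0, 0, 0], [0, 0, 0, 0], [0, 0, 0, 0], [0, 0, 0, 0]], "grip": 0}}

```text
time_s: 32.3
position: [0.5409, 0.046, 0.0454]
tool_rot: [[-0.0, 1.0, 0.0], [1.0, 0.0, 0.0], [0.0, 0.0, -1.0]]
ft_force: [0.2, -0.3, -0.1]
grip_width: 0.0833
```

```bash
python3 - <<'E'
from h import *
mv(541,46,80,0)
# pin fit: predicted collar top/handle top from both cameras
for n in("top","side"):
    for r in env.silhouettes(n,"locking_pin")[:1]:
        rg=r["region"].astype(np.uint8); ys,xs=np.nonzero(rg); print(n,r["conf"],xs.min(),xs.max(),ys.min(),ys.max())
E
```

```text
t=32.3 at [540.9  46.   45.4] phi 0.0 w 83.3 -> [  0.    0.1 -34.6] 0.0 q6 -8 F [ 0.2 -0.3 -0.1]
top 0.6 442 455 266 277
```

```bash
python3 - <<'E'
from h import *
for n,uv,z in(("side",(456.9,269.7),.115),("side",(453.2,288.4),.06),("top",(451.5,269.5),.115),("top",(446.3,272.8),.06)): print(n,z,np.round(ray(n,uv,z)*1000,1))
# holder top corners
for n,uvs in(("side",[(107,247),(597,303),(590,452),(98,395)]),("top",[(98,133),(555,80),(582,268),(122,328)])):
    k,o=(9,(400,250)) if n=="side" else (10,(400,255))
    P=[ray(n,(u/k+o[0]-.5,v/k+o[1]-.5),.055)*1000 for u,v in uvs]; print(n,np.round(P,0)[:,:2].tolist(),np.round(np.mean(P,0),1))
E
```

```text
side 0.115 [ 505.7 -417.1  115. ]
side 0.06 [ 505.9 -417.4   60. ]
top 0.115 [ 508.5 -416.3  115. ]
top 0.06 [ 508.6 -416.6   60. ]
side [[520.0, -330.0], [532.0, -441.0], [486.0, -444.0], [474.0, -336.0]] [ 503.1 -387.6   55. ]
top [[522.0, -330.0], [534.0, -440.0], [489.0, -444.0], [476.0, -334.0]] [ 505.2 -386.9   55. ]
```

Call:
{"api": "move_arm", "payload": {"moves": [[0, 0, -30, 0], [0, 0, -65, 0], [0, 0, -95, 0], [-45, -3, -95, 0], [-90, -6, -95, 0], [-135, -9, -95, 0], [-180, -12, -95, 0], [-225, -16, -95, 0], [-270, -19, -95, 0], [-315, -22, -95, 0], [-360, -25, -95, 0], [-405, -28, -95, 0], [-450, -32, -95, 0], [-463, -33.5, -95, 0], [-463, -33.5, -95, 0], [-463, -33.5, -95, 0], [-463, -33.5, -95, 0]]}}

```text
time_s: 34.1
position: [0.5079, -0.4153, 0.1406]
tool_rot: [[-0.002, 1.0, -0.0], [1.0, 0.002, 0.0], [0.0, -0.0, -1.0]]
ft_force: [1.2, -0.2, 0.3]
grip_width: 0.0851
```

```bash
python3 - <<'E'
from h import *
mv(507.3,-417,66,0)
snap("side","s9",(200,150,500,350),2.6)
im=env.get_image("side"); cv2.imwrite("pics/s9z.png",cv2.resize(im[225:275,215:285,::-1],None,fx=10,fy=10,interpolation=cv2.INTER_CUBIC))
E
```

```text
t=34.1 at [ 507.9 -415.3  140.6] phi 0.1 w 85.1 -> [-1.8 -0.6 74.6] 0.002 q6 -50 F [ 1.2 -0.2  0.3]
```

View pics/s9.png

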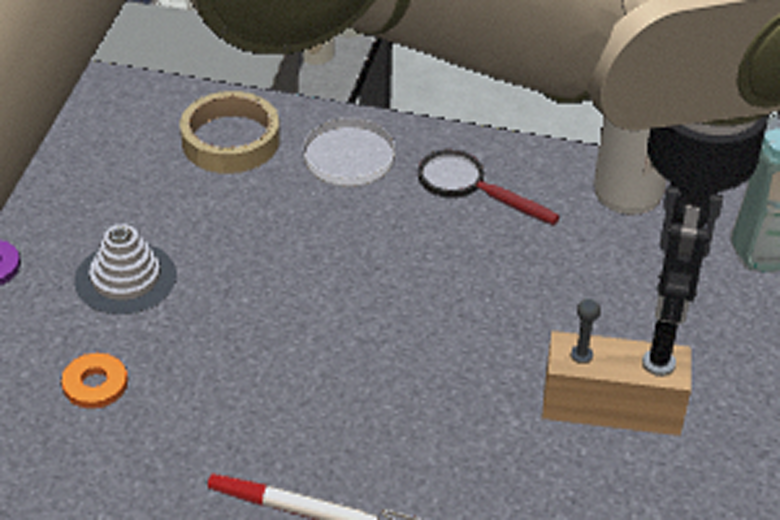

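View pics/s9z.png

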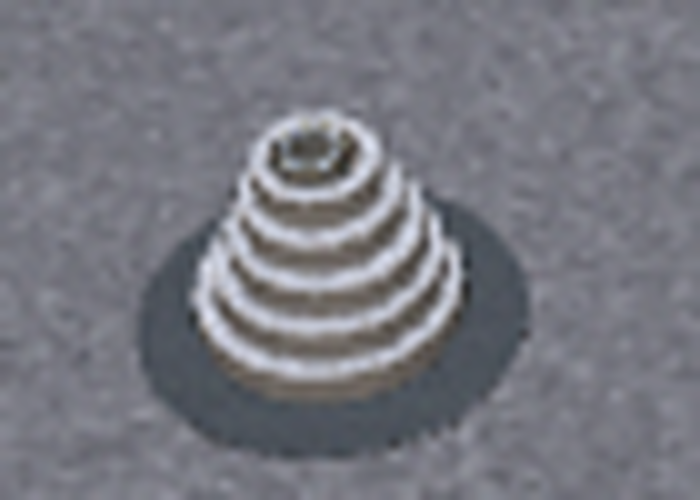

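Call:
{"api": "move_arm", "payload": {"moves": [[0, 0, 0, 0], [0, 0, 0, 0], [0, 0, 25, 0], [0, 0, 50, 0], [0, 0, 70, 0], [0, 0, 74, 0], [0, 0, 74, 0], [0, 0, 74, 0], [0, 0, 74, 0]]}}

```text
time_s: 35.1
position: [0.5078, -0.4174, 0.0677]
tool_rot: [[-0.0, 1.0, 0.001], [1.0, 0.0, -0.002], [-0.002, 0.001, -1.0]]
ft_force: [-0.1, 0.0, -0.2]
grip_width: 0.0855
```

```bash
python3 - <<'E'
from h import *
mv(507.3,-417,66,0)
snap("side","s10",(400,190,500,330),5)
E
```

```text
t=35.1 at [ 507.8 -417.4   67.7] phi 0.0 w 85.5 -> [ 0.4 -0.5  1.7] 0.0 q6 -50 F [-0.1  0.  -0.2]
```

View pics/s10.png

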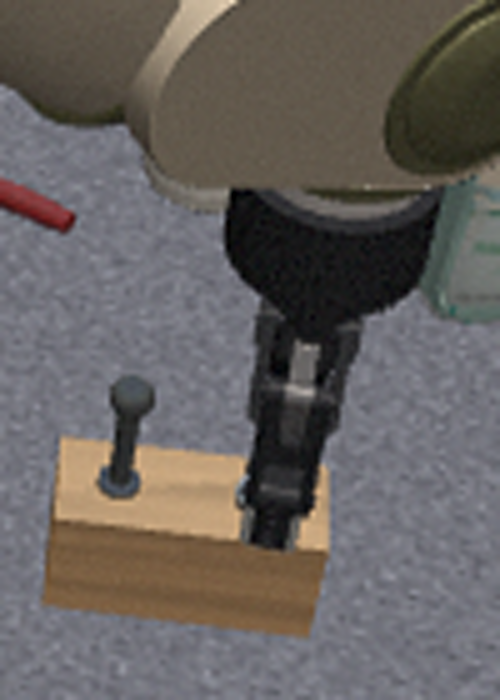

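Call:
{"api": "move_arm", "payload": {"moves": [[0, 0, 1, 0], [0, 0, 1, 0], [0, 0, 1, 0], [0, 0, 1, 0], [0, 0, 1, 0], [0, 0, 1, 0], [0, 0, 1, 0], [0, 0, 1, 0], [0, 0, 1, 0]], "grip": 1, "grip_force": 60}}

```text
time_s: 36.05
position: [0.5075, -0.4171, 0.0655]
tool_rot: [[0.0, 1.0, 0.0], [1.0, -0.0, -0.0], [-0.0, 0.0, -1.0]]
ft_force: [-0.7, -0.4, 1.4]
grip_width: 0.0145
```

Call:
{"api": "move_arm", "payload": {"moves": [[0, 0, -15, 0], [0, 0, -35, 0], [0, 0, -60, 0], [0, 0, -85, 0], [0, 0, -85, 0], [0, 0, -85, 0], [0, 0, -85, 0]]}}

```text
time_s: 36.75
position: [0.5069, -0.4165, 0.1485]
tool_rot: [[0.0, 1.0, -0.002], [1.0, -0.0, 0.002], [0.002, -0.002, -1.0]]
ft_force: [0.1, 0.4, -1.3]
grip_width: 0.015
```

```bash
python3 - <<'E'
from h import *
mv(541,46,152,0)
snap("side","s11",(400,170,500,330),5)
E
```

```text
t=36.8 at [ 506.9 -416.5  148.5] phi -0.0 w 15.0 -> [462.5  34.1  -2.5] -0.0 q6 -50 F [ 0.1  0.4 -1.3]
```

View pics/s11.png

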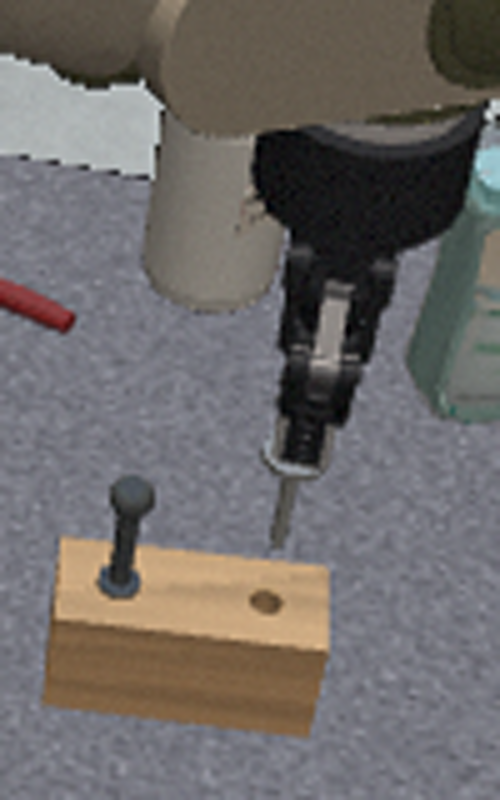

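Call:
{"api": "move_arm", "payload": {"moves": [[45, 3, 0, 0], [90, 6, 0, 0], [135, 10, 0, 0], [180, 13, 0, 0], [225, 17, 0, 0], [270, 20, 0, 0], [315, 23, 0, 0], [360, 27, 0, 0], [405, 30, 0, 0], [440, 33, 0, 0], [462.5, 34, 0, 0], [462.5, 34, 0, 0], [462.5, 34, 0, 0], [462.5, 34, 0, 0], [462.5, 34, 15, 0], [462.5, 34, 18, 0], [462.5, 34, 18, 0], [462.5, 34, 18, 0], [462.5, 34, 18, 0]]}}

```text
time_s: 38.7
position: [0.5417, 0.0452, 0.1328]
tool_rot: [[0.0, 1.0, 0.001], [1.0, -0.0, -0.0], [-0.0, 0.001, -1.0]]
ft_force: [-0.8, -0.2, -1.3]
grip_width: 0.0145
```

```bash
python3 - <<'E'
from h import *
mv(541,46,65,0)
p=np.array(env.observe()["position"])
print("tip exp",proj("side",p+[-.0016,0,-.0605]), "spindle top",proj("side",[.5392,.0458,.054]))
im=env.get_image("side"); cv2.imwrite("pics/s12.png",cv2.resize(im[190:265,210:290,::-1],None,fx=8,fy=8,interpolation=cv2.INTER_CUBIC))
E
```

```text
t=38.7 at [541.7  45.2 132.8] phi -0.0 w 14.5 -> [ 0.8 -0.7 67.8] -0.0 q6 -8 F [-0.8 -0.2 -1.3]
tip exp [245.15031574 232.67959638] spindle top [245.5891715  238.92800265]
```

View pics/s12.png

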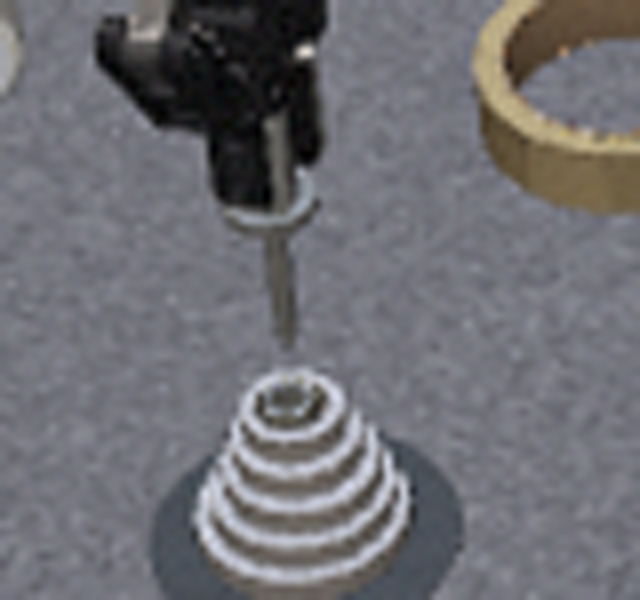

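Call:
{"api": "move_arm", "payload": {"moves": [[0.5, -0.5, 0, 0], [0.5, -0.5, 10, 0], [0.5, -0.5, 18, 0], [0.5, -0.5, 24, 0], [0.5, -0.5, 28, 0], [0.5, -0.5, 28, 0], [0.5, -0.5, 28, 0]]}}

```text
time_s: 39.45
position: [0.541, 0.046, 0.1044]
tool_rot: [[0.0, 1.0, 0.0], [1.0, -0.0, -0.0], [-0.0, 0.0, -1.0]]
ft_force: [-0.2, 0.7, -1.2]
grip_width: 0.0147
```

Call:
{"api": "move_arm", "payload": {"moves": [[0, 0, 15, 0], [0, 0, 28, 0], [0, 0, 35, 0], [0, 0, 37, 0], [0, 0, 38, 0], [0, 0, 38, 0], [0, 0, 38, 0]]}}

```text
time_s: 40.15
position: [0.5412, 0.046, 0.0668]
tool_rot: [[0.0, 1.0, 0.001], [1.0, -0.0, -0.0], [-0.0, 0.001, -1.0]]
ft_force: [0.3, -0.7, -0.6]
grip_width: 0.0146
```

Call:
{"api": "move_arm", "payload": {"moves": [[0, 0, 1, 0], [0, 0, 1.5, 0], [0, 0, 2, 0], [0, 0, 2.5, 0], [0, 0, 2.5, 0], [0, 0, 2.5, 0]]}}

```text
time_s: 40.75
position: [0.541, 0.046, 0.0642]
tool_rot: [[-0.0, 1.0, 0.0], [1.0, 0.0, -0.0], [-0.0, 0.0, -1.0]]
ft_force: [-1.9, -0.6, 4.3]
grip_width: 0.0143
```

Call:
{"api": "move_arm", "payload": {"moves": [[0, 0, 0.5, 0], [0, 0, 0.5, 0]]}}

```text
time_s: 40.95
position: [0.541, 0.046, 0.0641]
tool_rot: [[-0.0, 1.0, 0.001], [1.0, 0.0, -0.0], [-0.0, 0.001, -1.0]]
ft_force: [-3.3, 1.2, 9.0]
grip_width: 0.0148
```

Call:
{"api": "move_arm", "payload": {"moves": [[0, 0, 0, 0], [0, 0, 0, 0], [0, 0, 0, 0], [0, 0, 0, 0], [0, 0, 0, 0]], "grip": 0}}

```text
time_s: 41.45
position: [0.5409, 0.046, 0.0632]
tool_rot: [[-0.0, 1.0, -0.0], [1.0, 0.0, 0.0], [0.0, -0.0, -1.0]]
ft_force: [0.3, -0.4, 0.4]
grip_width: 0.0843
```

Call:
{"api": "move_arm", "payload": {"moves": [[0, 0, -30, 0], [0, 0, -70, 0], [0, 0, -110, 0], [-40, 0, -110, 0], [-85, -25, -110, 0], [-130, -60, -110, 0], [-170, -95, -110, 0], [-170, -95, -110, 0], [-170, -95, -110, 0], [-170, -95, -110, 0]]}}

```text
time_s: 42.45
position: [0.4465, -0.1236, 0.1734]
tool_rot: [[-0.0, 1.0, 0.001], [1.0, 0.0, 0.0], [0.0, 0.001, -1.0]]
ft_force: [-0.0, 0.4, -0.3]
grip_width: 0.0851
```

```bash
python3 - <<'E'
from h import *
mv(541,46,65,0)
p=np.array([.5392,.0458,0])
for z in(.054,.059,.114): print(z,proj("side",p+[0,0,z]))
im=env.get_image("side"); cv2.imwrite("pics/s13.png",cv2.resize(im[200:275,210:290,::-1],None,fx=8,fy=8,interpolation=cv2.INTER_CUBIC))
cv2.imwrite("pics/s13f.png",im[:,:,::-1]); snap("top","t13")
E
```

```text
t=42.5 at [ 446.5 -123.6  173.4] phi 0.0 w 85.1 -> [169.5  94.4 108.5] 0.0 q6 -30 F [-0.   0.4 -0.3]
0.054 [245.5891715  238.92800265]
0.059 [245.36718992 237.29430349]
0.114 [242.84758364 218.75096874]
```

View pics/s13.png

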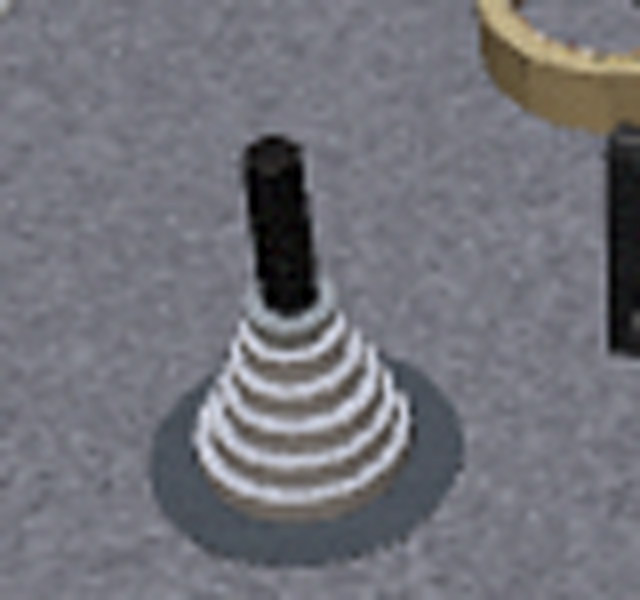

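View pics/s13f.png

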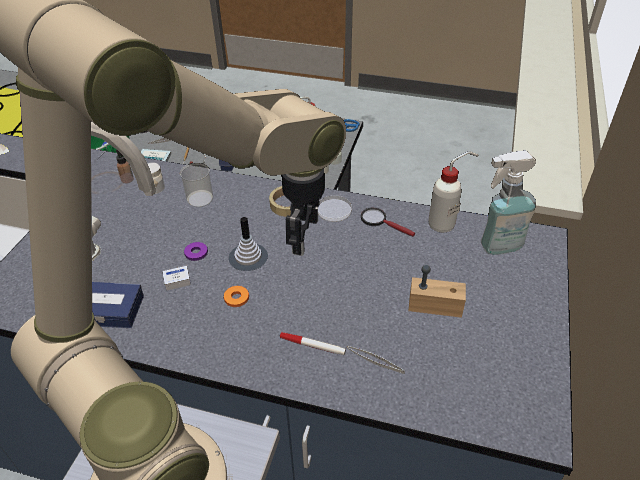

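View pics/t13.png

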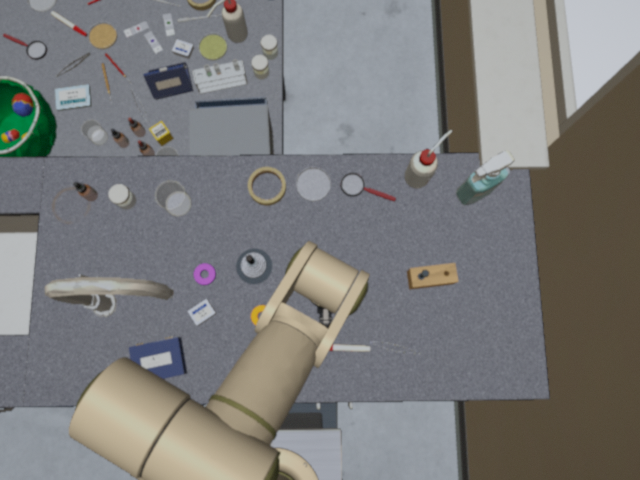

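```bash
python3 - <<'E'
from rig import env
print(env.close_job())
E
```

```text
the job is handed in; nothing more can be done
None
```

The job is done and handed in at about 42.5 s of the 208 s allowed. All five spacers were present.

- **Spacers:** The 54 was already on the spindle, so I took it off and set it aside. I then threaded 62, 54, 46, 38 and 30 in that order. Each went on without any contact force, and the pictures show all five lying flat with the widest at the bottom.
- **Locking pin:** I pulled it from the holder and pushed it into the spindle bore until the collar met the top, with about 4 to 9 N of contact at the expected height. I then let go and moved the arm away.
- **Last checks:** In the side picture the handle top is within about a pixel of where a fully seated pin should appear. The tommy bar is still in the holder. The coloured look-alikes and bystanders look where they were, though the arm partly hides the orange ring in the last top view.
- **Disagreements:** The two cameras differed by about 3 mm in x, so I corrected this from where the jaws closed on the rings. The gripper's width reading ran 1.5 to 3 mm below the true diameters. My automatic ring measurement on the finished stack was unreliable because the rings overlap, so I judged the stacking by eye. The 54 also rested between its removal and re-threading with its centre about 8 cm from the spindle; it did not move there.

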